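Feed stone cores to the inspection plate with the hand crank

TASK

Slide the three round stone cores upright along the table (do not pick them up) through the gap in the near guide rail and into single file between the rails, the tall core leading. Then wind the hand crank, moving the pusher only with it, until the pusher has closed up the row and the tall core stands centred on the dark round plate. Leave the other things on the table where they are.

Things in the scene. Friction and masses are not known exactly. Their poses are not given: they have to be found in the camera images.
- feeder: Hand-cranked core feeder fixed to the table; place and yaw vary. Origin: table level, centre of the dark inspection plate; z up, +y along the track from plate to loading gap and pusher, -x the robot's side. Two aluminium rails, 16 mm high, 12 thick, inner faces at x = -26 and +26 mm (channel 52 wide; floor is the bare table). Far rail y = -50 to 310; near rail -50 to 150 and 225 to 310.
- gap (a point): Middle of the loading gap in the near rail, on the channel's middle line at table level: feeder (0, 187.5, 0) mm. The gap is 75 mm wide (feeder y = 150 to 225 mm). Short guides as high as the rails flare out from its ends to feeder (-50, 140) and (-50, 235) mm. Behind the far rail a 12 mm guide rod runs along x = 70 at height 32 mm.
- plate (a point): Centre of the inspection plate, a dark steel disc 64 mm across set flush in the table between the rails (the feeder's origin). A core centred on it leaves a 10 mm dark rim all round.
- lamp (a point): Middle of the underside of a flat lamp (105 x 125 mm, long side along the feeder's y) 328 mm above the table over the grey gearbox, on two posts at its far edge. Feeder x = -25 to 80, y = -223 to -97 mm. It leaves no room for a vertical gripper over the upper part of the crank's circle: come tilted, along the crank's axis. Gearbox below: same y, x = -87 to 80, about 170 mm high.
- crank_axis (a point): Centre of the crank's circle, on the gearbox's sloping face, at feeder (-60, -160, 150) mm. The crank's axis leans 38 degrees from vertical towards the robot: in the feeder frame it points out of the face along (-0.616, 0, 0.788).
- crank_grip (a point): Middle of the crank's grip: a black round handle 22 mm in diameter, 45 mm long, parallel to the crank's axis, a sleeve that spins freely on its pin, so a hand holding it need not turn with the crank. It is 50 mm from the axis; this point lies 37 mm out from crank_axis along the axis; the handle runs from 25 mm below to 20 mm above it.
- crank (a joint): Crank angle, rad, growing clockwise seen from the handle's end; range 0 to 15, starts between 0 and 2. At 0 the arm points to the feeder's +y; a quarter turn later up and away from the robot. Takes about 6 N at the handle; stays where left. Each radian moves the pusher 12 mm (75 mm a turn) towards the plate. The pusher pushes the cores but cannot pull them back.
- pusher: Steel paddle 42 mm wide, 12 thick, top 50 mm above the table, across the channel, on a carriage on the guide rod; driven by the crank alone. Origin: table level, middle of the face that pushes the cores, at feeder y = 250 mm minus 12 mm per rad of crank. With the three cores touching and the tall one centred on the plate it is at y = 110 mm.
- tall_core: The tall drilled stone core: plain grey upright cylinder, diameter 44 mm, height 82 mm, about 0.33 kg. Origin at the centre of its underside, z up its axis. Starts standing on the table on the robot's side of the track, in any of three places among the short cores.
- short_core_1: Short drilled stone core: plain grey upright cylinder, diameter 44 mm, height 58 mm, about 0.23 kg. Same stone as the other cores. Origin at the centre of its underside, z up its axis. Starts standing on the table on the robot's side of the track.
- short_core_2: Short drilled stone core: plain grey upright cylinder, diameter 44 mm, height 58 mm, about 0.23 kg. Same stone as the other cores. Origin at the centre of its underside, z up its axis. Starts standing on the table on the robot's side of the track.
- hammerstone: Bystander: rounded tan stone, 60 mm across and 45 mm high, robot's side of the track. Leave it alone.
- stone_block: Bystander: square upright stone block 45 x 45 x 80 mm, to the left of the cores; not a core. Leave it alone.
- abrader: Bystander: dark flat block 45 x 100 x 28 mm behind the track. Leave it alone.
- nodule_1: Bystander: dark stone, 84 mm across, 47 mm high, at the right. Leave it alone.
- nodule_2: Bystander: tan stone, 66 mm across, 34 mm high, at the right. Leave it alone.
Mind the look-alikes: they are no part of the job. What is shaped like the short_core_2 but purple is not meant.

How it is judged:
By the outcome, as a careful person would: the job done as asked, in the order asked, and still so for the second after the job is handed in, with the robot touching nothing.
It also fails if it takes over 72 s, if anything falls off the work surface, if the arm or the gripper's body presses on something with over 40 N, if the wrist force passes 120 N, or if a joint passes its speed limit or range.

ROBOT

A 6-joint arm with a two-finger parallel gripper is mounted at the origin on the work surface. World frame = base frame: x ahead of the robot, y to its left, z up, the work surface at z = 0. Lengths are in mm, angles in degrees, forces in N, time in s.
With the tool pointing down it reaches from about 325 to 775 mm from the base axis. Payload 5.5 kg.
Tool frame: the origin (TCP) lies between the finger pads; the fingertips stand 14 mm ahead of it and the grasp point (between the pads) lies 5 mm behind it (tips_ahead is the distance from the TCP to the fingertips, in mm); y points along the fingers, x is the direction in which the jaws open and shut, and the axes are right-handed (so a half turn about y gives the same grasp; the last joint's range is limited). The gripper opens to 85 mm and grips with 20 to 120 N. Pads are 22 mm wide; open, the fingers measure 114 mm over their backs; the gripper's body (76 mm by 85 mm) begins 54 mm behind the grasp point. The pads swing forward as they close: fully open they stand 13 mm farther back than shut.
Start: joints at [71.293, 5.22, 70.514, -0, 104.267, -3.249], TCP at [159.927, 578.308, 245.275] pointing down, gripper open.
Joint ranges: [-164.24, 164.24], [-49.07, 125.15], [9.68, 141.18], [-86.29, 266.29], [3.28, 154.24], [-151.56, 151.56]. Speed limits (degrees/s): [147.25, 147.25, 172.46, 180, 180, 180].

INTERFACE

Orientations are given as [roll, pitch, yaw] about the fixed x, y, z axes, in that order (R = Rz(yaw) Ry(pitch) Rx(roll)).
In Python, from rig import state, camera, camera_params, close_job, cut_out, tips_ahead gives the robot as it stands.
- The arm moves only by the tool play_rows, never from a script. Its argument "steps" is a list of rows, each a list of 5 numbers: the gripper's target within -1 to 1 (fully open at 1, half-way at 0, shut at -1), then the shift along the world's x, y, z in mm, then the turn about the world's z in degrees. In form: [[claw, dx, dy, dz, turn], ...]. A call has 1 to 12 rows; each row is the pose to reach, as a shift and turn from the pose measured when the call began; what a row does not reach only later rows make up. A row lasts 1/10 s, in which the tool goes at most 50 mm and 8.59 degrees, less where a joint would pass 70% of its speed; a pose out of reach is approached as far as the arm can. A call with a gripper value outside its range is refused whole. The fingers move at their own pace and stop on an object; "newtons" is the grip in N (left out, the last holds). Time passes only in rows, so rows that repeat a pose let the fingers close. It gives the time, the measured TCP pose, the force and the opening at its end, in the units of the state.
- state(): the state, without advancing time (a new reading comes with each control period).
- camera(name): name is "scene" or "top" or "wrist"; returns the picture (384x512x3 uint8, blue, green, red); there is no depth.
- camera_params(name): a dict with "vfov" (degrees; the focal length in pixels is half the picture's height over the tangent of half this angle, whatever the lens; pixels are square), "cx", "cy" (the principal point, pixels), "dist" ([k1, k2, p1, p2, k3] as OpenCV has them; the pictures are not rectified), "xyz" and "rotation" of the camera in the world; the wrist camera has in their place "T_tool_cam" (4x4, takes a point from camera to tool coordinates, whose origin is the TCP and whose axes are the tool frame's). Camera axes: x right, y down, z forward; pixel columns grow to the right and rows downward; lengths in mm; the calibration is good to about 2 mm. A picture is of the moment at which its call begins: read the wrist's pose just before it. camera_params takes no time and is no camera call.
- close_job(): hands the job in, once; it reports no verdict.
Trained networks look in the newest picture that a camera, given by its name, has taken for a name from the list of things; names that differ only in an ending like _2 or _b are one class to them, and where a whole thing is asked for, a point or a joint stands for the part that bears it (a point fixed in the world has none). Each returns a list of dicts, best first, with "score" (0 to 1); they miss things now and then, are a little off and sometimes report something else, mostly with a low value. They report only what shows in the picture. A call takes as long as a camera call. They do not tell look-alikes from the thing itself.
- cut_out(thing, camera): "pixels" (384x512 bool, what is visible of it) and "uv" ([column, row] in pixels, amid what is visible of it).
The state is a dict: "time": time; "qpos": joint angles; "joint_vel": joint speeds; "joint_torque": joint torques, N m; "ee_pos": TCP position; "orientation": TCP orientation; "ft_force": force on the tool from outside, world axes, zero at the start; "ft_torque": the same for the moment, N m; "grip_width": finger opening in mm.
Only numpy, scipy, OpenCV 4.12 (cv2) and the standard library are available. Lean on these libraries where they do the work, as an engineer would, in place of code of your own. Each camera call takes 0.05 s, during which the arm holds its last target. There are 200 camera calls.

## Working session

There is one attempt and no reset: what is moved stays moved. The work goes in short steps, Python scripts to look and compute and a tool call to move; the robot and the scene stay as the last step left them, time stands still between calls to the robot, and variables do not carry over. Pictures are saved under pics/ and viewed, about 8 in all and at most 12, crops included, and the job is handed in when it is done.

Besides the shell and the picture viewer there is one more tool, called after ">>>" by a JSON object that holds its "op" and its "data", one argument or row to a line. play_rows: Moves the arm, as the interface text tells. Its arguments: {"type":"object","properties":{"steps":{"type":"array"},"newtons":{"type":"number"}},"required":["steps"]}

```bash
mkdir -p pics; ls
python3 - <<'E'
from rig import *
import cv2,numpy as np
print(state())
a=camera("scene");b=camera("top")
cv2.imwrite("pics/a.png",a);cv2.imwrite("pics/b.png",b)
for n in("scene","top","wrist"):print(n,camera_params(n))
print(tips_ahead)
E
```

```text
pics
{'time': 0.0, 'qpos': array([ 7.12921148e+01,  5.26233302e+00,  7.05825485e+01, -6.41880567e-04,
        1.04267741e+02, -3.24937849e+00]), 'joint_vel': array([ 0.01056746, -0.04256233,  0.0003371 , -0.06385282,  0.03071273,
       -0.05754141]), 'joint_torque': array([-5.87545437e-04, -4.58727086e+01, -4.18026817e+01, -4.52007259e-05,
        1.14018819e-02, -4.14664271e-06]), 'ee_pos': array([159.85129055, 578.03906597, 244.15236423]), 'orientation': array([-89.99423773,   0.11247661,  74.54134138]), 'ft_force': array([-0.58727189,  0.17266011, -0.99915039]), 'ft_torque': array([ 0.02922605, -0.01669894,  0.00180075]), 'grip_width': 85.5352201019383}
scene {'vfov': 57.12323011051051, 'cx': 253.79705066105225, 'cy': 187.36973557075365, 'dist': array([-0.07669999,  0.        ,  0.        ,  0.        ,  0.        ]), 'xyz': array([874.96593581, 315.96980636, 987.53913913]), 'rotation': array([-148.22157108,   -0.15598259,  139.43705321])}
top {'vfov': 51.755977999212746, 'cx': 246.9289254818973, 'cy': 189.18959984717955, 'dist': array([0.02288377, 0.        , 0.        , 0.        , 0.        ]), 'xyz': array([ 335.36876748,  -49.34499765, 1272.76010858]), 'rotation': array([-1.67456172e+02,  8.79683039e-02, -9.27459993e+01])}
wrist {'vfov': 66.5428636412835, 'cx': 255.31588694045695, 'cy': 192.47913821061348, 'dist': array([-0.00682284,  0.        ,  0.        ,  0.        ,  0.        ]), 'T_tool_cam': array([[ 9.99999874e-01, -6.53938508e-05,  4.96918626e-04,
        -1.49169143e+00],
       [-4.95796019e-04, -2.74305410e-01,  9.61642499e-01,
        -1.27544905e+02],
       [ 7.34219613e-05, -9.61642625e-01, -2.74305408e-01,
         6.93500647e+01],
       [ 0.00000000e+00,  0.00000000e+00,  0.00000000e+00,
         1.00000000e+00]])}
14.0
```

View pics/a.png

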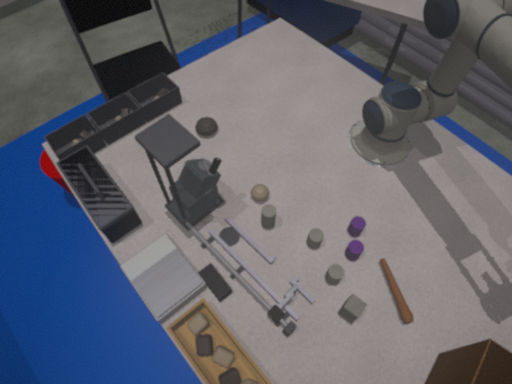

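View pics/b.png

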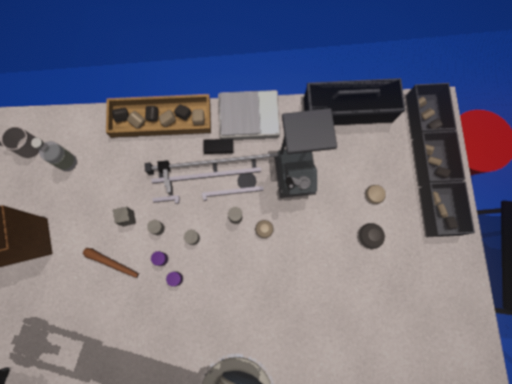

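```bash
cat > h.py <<'E'
from rig import *
import cv2,numpy as np
from scipy.spatial.transform import Rotation as Ro
def cam(n,st=None):
    p=camera_params(n);f=192/np.tan(np.radians(p["vfov"]/2))
    K=np.array([[f,0,p["cx"]],[0,f,p["cy"]],[0,0,1]])
    if n=="wrist":
        st=st or state()
        T=np.eye(4);T[:3,:3]=Ro.from_euler("xyz",st["orientation"],degrees=True).as_matrix();T[:3,3]=st["ee_pos"]
        T=T@p["T_tool_cam"];R=T[:3,:3];t=T[:3,3]
    else:
        R=Ro.from_euler("xyz",p["rotation"],degrees=True).as_matrix();t=np.array(p["xyz"])
    return K,np.array(p["dist"]),R,t
def w(c,uv,z=0.):
    K,d,R,t=c
    q=cv2.undistortPoints(np.float64(uv).reshape(-1,1,2),K,d).reshape(-1,2)
    r=np.c_[q,np.ones(len(q))]@R.T
    return (t+r*((z-t[2])/r[:,2])[:,None])[:,:2]
def px(c,P):
    K,d,R,t=c
    rv,_=cv2.Rodrigues(R.T)
    return cv2.projectPoints(np.float64(P).reshape(-1,3),rv,-R.T@t,K,d)[0].reshape(-1,2)
E
python3 - <<'E'
from h import *
for n in("top","scene"):
    camera(n);c=cam(n)
    for th,z in(("tall_core",41),("short_core_1",29),("hammerstone",22),("stone_block",40),("pusher",25),("crank_grip",180),("feeder",50)):
        for r in cut_out(th,n)[:4]:
            print(n,th,round(r["score"],2),np.round(r["uv"]),w(c,r["uv"],z).round(),r["pixels"].sum())
c=cam("top")
print("plate",w(c,[247,180],0),"rail ends far rail",w(c,[[153,182],[262,171]],16),"near",w(c,[[204,196],[262,190]],16))
E
```

```text
top tall_core 0.55 [230. 215.] [[530.  -2.]] 200
top short_core_1 0.77 [173. 279.] [[341. 178.]] 171
top short_core_1 0.68 [188. 235.] [[475. 130.]] 176
top short_core_1 0.63 [157. 260.] [[401. 228.]] 202
top short_core_1 0.56 [153. 231.] [[492. 240.]] 216
top hammerstone 0.65 [262. 228.] [[ 487. -103.]] 252
top stone_block 0.65 [124. 220.] [[529. 327.]] 358
top pusher 0.73 [166. 172.] [[683. 198.]] 244
top crank_grip 0.5 [295. 182.] [[ 593. -197.]] 184
top feeder 0.74 [288. 167.] [[ 672. -197.]] 6005
top feeder 0.57 [296. 184.] [[ 616. -216.]] 196
top feeder 0.16 [372. 236.] [[ 441. -439.]] 545
scene tall_core 0.54 [268. 213.] [[517. -30.]] 309
scene short_core_1 0.76 [314. 236.] [[463. 111.]] 255
scene short_core_1 0.51 [355. 228.] [[347. 173.]] 242
scene short_core_1 0.5 [334. 276.] [[506. 231.]] 286
scene hammerstone 0.56 [259. 194.] [[ 487. -108.]] 269
scene hammerstone 0.3 [330. 276.] [[510. 225.]] 261
scene hammerstone 0.24 [196. 196.] [[ 645. -230.]] 7923
scene stone_block 0.9 [353. 311.] [[541. 332.]] 481
scene pusher 0.92 [280. 308.] [[677. 198.]] 375
scene pusher 0.4 [354. 310.] [[533. 334.]] 476
scene pusher 0.18 [197. 197.] [[ 646. -225.]] 7725
scene crank_grip 0.61 [210. 166.] [[ 595. -195.]] 215
scene feeder 0.76 [199. 201.] [[ 654. -196.]] 8085
plate [[649.45077381 -62.68872138]] rail ends far rail [[ 653.56139524  244.17883544]
 [ 673.54023553 -113.21462627]] near [[ 598.8970481    79.2046775 ]
 [ 609.7060305  -109.62602195]]
```

>>> {"op": "play_rows", "data": {
  "steps": [
    [1, 310, -480, 80, 18],
    [1, 310, -480, 80, 18],
    [1, 310, -480, 80, 18],
    [1, 310, -480, 80, 18],
    [1, 310, -480, 80, 18],
    [1, 310, -480, 80, 18],
    [1, 310, -480, 80, 18],
    [1, 310, -480, 80, 18],
    [1, 310, -480, 80, 18],
    [1, 310, -480, 80, 18],
    [1, 310, -480, 80, 18],
    [1, 310, -480, 80, 18]
  ]
}}

```text
time: 2.1
ee_pos: [471.2, 95.2, 325.8]
orientation: [-90.1, 0.0, 92.4]
ft_force: [-0.2, 0.5, -0.4]
grip_width: 85.3
```

Run:
```python
from h import *
st=state();print(st["ee_pos"],st["joint_vel"].max())
im=camera("wrist");c=cam("wrist",st)
np.save("w1.npy",im)
cv2.imwrite("pics/w1.png",cv2.resize(im,(768,576),interpolation=cv2.INTER_CUBIC))
for th,z in(("tall_core",41),("short_core_1",29),("pusher",25),("crank_grip",180)):
    for r in cut_out(th,"wrist")[:4]:
        m=r["pixels"];ys,xs=np.where(m)
        print(th,round(r["score"],2),np.round(r["uv"]),w(c,r["uv"],z).round(),m.sum(),xs.min(),xs.max(),ys.min(),ys.max())
```

```text
[471.2128826   95.19778675 325.78516123] 15.184297412149233
tall_core 0.88 [176. 197.] [[532. -20.]] 1341 152 195 174 217
short_core_1 0.9 [273. 158.] [[470. 119.]] 891 257 288 139 175
short_core_1 0.66 [319.  63.] [[339. 174.]] 1248 299 338 45 85
short_core_1 0.62 [347. 186.] [[507. 233.]] 1081 327 366 167 203
short_core_1 0.57 [349. 118.] [[408. 222.]] 1116 326 367 101 133
pusher 0.76 [313. 292.] [[694. 201.]] 1171 303 329 242 314
crank_grip 0.49 [  6. 288.] [[ 598. -170.]] 263 0 16 275 297
crank_grip 0.48 [273. 161.] [[448. 110.]] 890 257 288 140 175
```

View pics/w1.png

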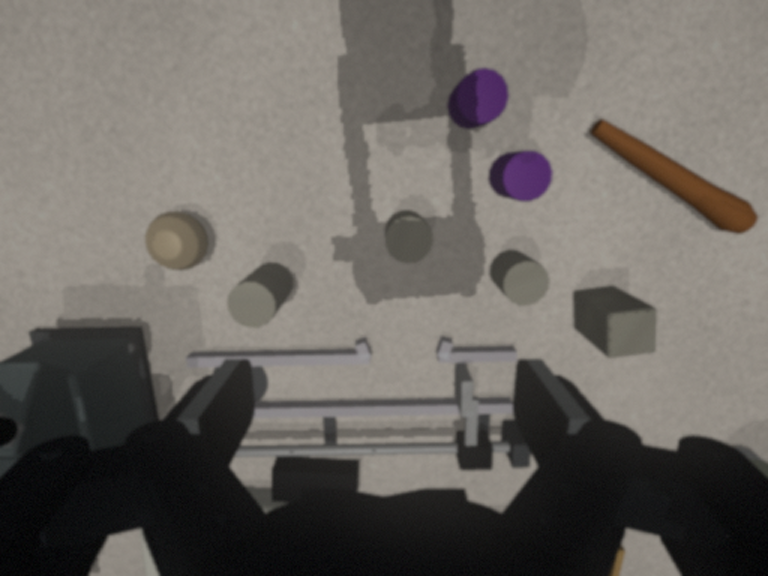

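```bash
cat > feed.py <<'E'
from h import *
def F(p,P):
    a=np.radians(p[2]);P=np.float64(P).reshape(-1,3)
    return np.c_[p[0]+P[:,0]*np.cos(a)-P[:,1]*np.sin(a),p[1]+P[:,0]*np.sin(a)+P[:,1]*np.cos(a),P[:,2]]
E
python3 - <<'E'
from feed import *
from scipy.optimize import least_squares
im=np.load("w1.npy");st=state();c=cam("wrist",st)
o=np.array([[190,357],[515,353],[512,408],[362,342],[445,342]])/1.5
P=[[-32,-50,16],[-32,310,16],[32,310,16],[-50,140,16],[-50,235,16]]
r=least_squares(lambda p:(px(c,F(p,P))-o).ravel(),[645,-60,3])
print(r.x,r.fun.reshape(-1,2).round(1));p=r.x;np.save("fp.npy",p)
for n,uv,z in(("tall",(252,304),82),("A",(408,241),58),("B",(523,282),58),("block",(632,330),80),("hammer",(178,240),25),("pur1",(485,97),58),("pur2",(526,175),58)):
    q=w(c,[np.array(uv)/1.5],z)[0];a=np.radians(p[2]);d=q-p[:2]
    print(n,q.round(1),"feeder",(d@[np.cos(a),np.sin(a)]).round(1),(d@[-np.sin(a),np.cos(a)]).round(1))
big=cv2.resize(im,(1024,768),interpolation=cv2.INTER_CUBIC)
def ln(A,col):cv2.polylines(big,[(px(c,F(p,A))*2).astype(int).reshape(-1,1,2)],True,col,1)
for a,b,y0,y1 in((-38,-26,-50,150),(-38,-26,225,310),(26,38,-50,310)):ln([[a,y0,16],[b,y0,16],[b,y1,16],[a,y1,16]],(0,0,255))
t=np.linspace(0,6.28,40);ln(np.c_[32*np.cos(t),32*np.sin(t),0*t],(0,255,0))
for th in np.arange(0,2.6,.5):
  y=250-12*th;ln([[-21,y,50],[21,y,50],[21,y+12,50],[-21,y+12,50]],(255,int(100*th),0))
cv2.imwrite("pics/o1.png",big[380:700,60:800])
E
```

```text
[641.56084865 -59.27179061   3.09879385] [[-3.1  0.8]
 [ 1.5  1.5]
 [ 0.7 -0.2]
 [-1.4 -0.4]
 [ 2.4 -1. ]]
tall [524.8 -16.5] feeder -114.2 49.1
A [466.5 120.1] feeder -165.2 188.5
B [500.1 229.5] feeder -125.6 296.0
block [535.2 327.2] feeder -85.4 391.7
hammer [ 481.  -103.8] feeder -162.8 -35.8
pur1 [342.7 176.9] feeder -285.6 252.0
pur2 [403.9 219.4] feeder -222.3 291.1
```

View pics/o1.png

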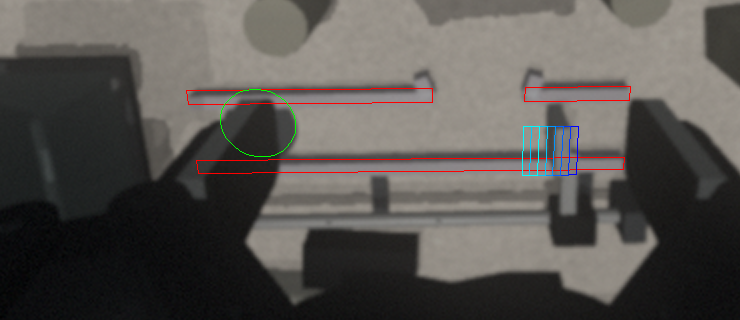

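>>> {"op": "play_rows", "data": {
  "steps": [
    [1, 18, -37, -50, 0.7],
    [1, 36, -74, -100, 0.7],
    [1, 54, -112, -150, 0.7],
    [1, 54, -112, -150, 0.7],
    [1, 54, -112, -150, 0.7],
    [1, 54, -112, -150, 0.7]
  ]
}}

```text
time: 2.95
ee_pos: [523.0, -12.2, 174.6]
orientation: [-89.9, -0.1, 93.3]
ft_force: [-0.0, 0.0, 0.3]
grip_width: 85.6
```

Run:
```python
from feed import *
st=state();print(st["ee_pos"],st["orientation"],st["joint_vel"].round(1),tips_ahead)
im=camera("wrist");c=cam("wrist",st)
np.save("w2.npy",im);p=np.load("fp.npy")
big=cv2.resize(im,(800,600),interpolation=cv2.INTER_CUBIC);s=800/512
def ln(A,col,f=True):cv2.polylines(big,[(px(c,F(p,A) if f else A)*s).astype(int).reshape(-1,1,2)],True,col,1)
for a,b,y0,y1 in((-38,-26,-50,150),(-38,-26,225,310),(26,38,-50,310)):ln([[a,y0,16],[b,y0,16],[b,y1,16],[a,y1,16]],(0,0,255))
t=np.linspace(0,6.28,40);ln(np.c_[32*np.cos(t),32*np.sin(t),0*t],(0,255,0))
ln(np.c_[524.8+22*np.cos(t),-16.5+22*np.sin(t),82+0*t],(0,255,255),False)
cv2.imwrite("pics/o2.png",big)
```

```text
[523.01308824 -12.16075019 174.63557059] [-8.98703617e+01 -7.96793781e-02  9.32842181e+01] [ 1.  -1.7 -2.9  0.2  0.3  0.1] 14.0
```

View pics/o2.png

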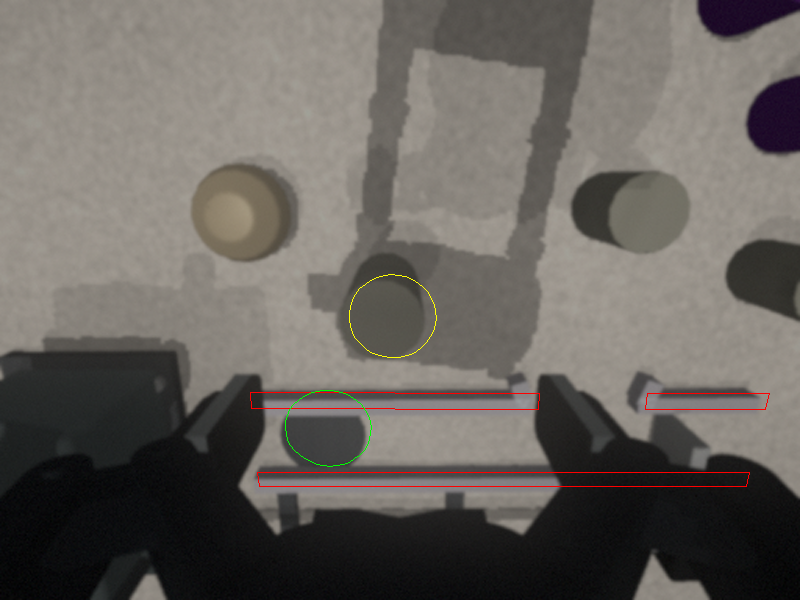

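>>> {"op": "play_rows", "data": {
  "steps": [
    [1, 2, -9, -45, 0],
    [1, 2, -9, -90, 0],
    [1, 2, -9, -125, 0],
    [1, 2, -9, -137, 0],
    [1, 2, -9, -137, 0],
    [0, 2, -9, -137, 0],
    [-0.4, 2, -9, -137, 0],
    [-0.4, 2, -9, -137, 0],
    [-0.4, 2, -9, -137, 0],
    [-0.4, 2, -9, -137, 0],
    [-0.4, 2, -9, -137, 0]
  ],
  "newtons": 30
}}

```text
time: 4.1
ee_pos: [527.1, -20.9, 42.0]
orientation: [-90.3, -0.0, 93.3]
ft_force: [-1.2, 0.5, 7.6]
grip_width: 43.6
```

>>> {"op": "play_rows", "data": {
  "steps": [
    [-0.4, 2, 20, 0, 0],
    [-0.4, 4, 45, 0, 0],
    [-0.4, 6, 70, 0, 0],
    [-0.4, 8, 95, 0, 0],
    [-0.4, 10, 120, 0, 0],
    [-0.4, 12.5, 140, 0, 0],
    [-0.4, 12.5, 140, 0, 0],
    [-0.4, 12.5, 140, 0, 0]
  ]
}}

```text
time: 4.9
ee_pos: [539.5, 119.3, 42.0]
orientation: [-90.3, -0.0, 93.4]
ft_force: [0.4, 1.4, -1.7]
grip_width: 43.3
```

```bash
cat > ov.py <<'E'
from feed import *
import sys
def shot(name,p,extra=()):
    st=state();print(st["ee_pos"],st["orientation"],st["ft_force"].round(1),st["joint_vel"].round(1))
    im=camera("wrist");c=cam("wrist",st);np.save(name+".npy",im)
    big=cv2.resize(im,(800,600),interpolation=cv2.INTER_CUBIC);s=800/512
    def ln(A,col,f=True):cv2.polylines(big,[(px(c,F(p,A) if f else A)*s).astype(int).reshape(-1,1,2)],True,col,1)
    for a,b,y0,y1 in((-38,-26,-50,150),(-38,-26,225,310),(26,38,-50,310)):ln([[a,y0,16],[b,y0,16],[b,y1,16],[a,y1,16]],(0,0,255))
    t=np.linspace(0,6.28,40);ln(np.c_[32*np.cos(t),32*np.sin(t),0*t],(0,255,0))
    for x,y,z in extra:ln(np.c_[x+22*np.cos(t),y+22*np.sin(t),z+0*t],(0,255,255),False)
    cv2.imwrite("pics/%s.png"%name,big)
    return c
E
python3 - <<'E'
from ov import *
shot("o3",[641.6,-63,3.1])
E
```

```text
[539.49751539 119.28556482  42.00768992] [-9.02717624e+01 -3.59466230e-02  9.33839258e+01] [ 0.4  1.4 -1.7] [-1.1 -0.4  0.2 -0.3 -0.  -0.1]
```

View pics/o3.png

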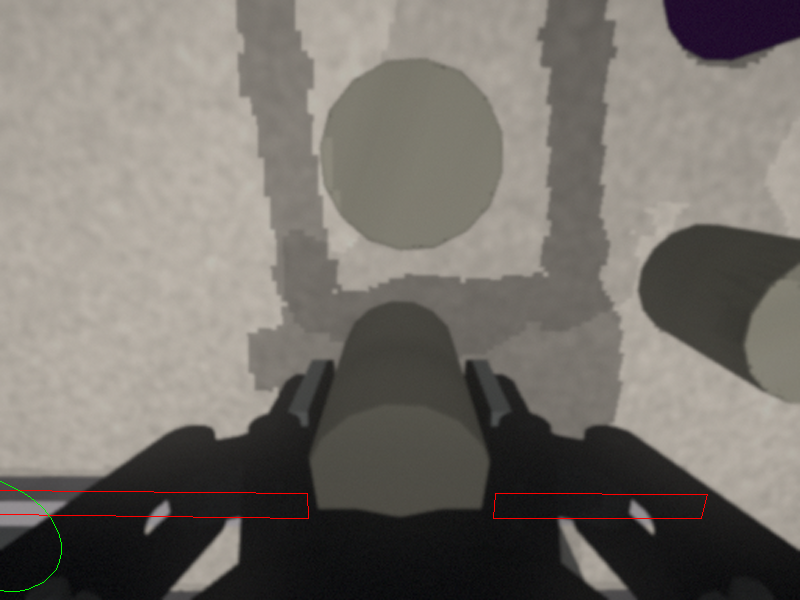

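Run:
```python
from feed import *
from scipy.optimize import least_squares
im=cv2.cvtColor(np.load("w2.npy"),cv2.COLOR_BGR2GRAY).astype(float)
st=state();st["ee_pos"]=np.array([523.01,-12.16,174.64]);st["orientation"]=np.array([-89.87037,-.07968,93.28422])
c=cam("wrist",st);p=np.array([641.6,-63,3.1])
obs=[]
for x,ys in((-38,list(range(-40,135,15))+list(range(240,306,8))),(26,range(-40,150,15))):
    for y in ys:
        u,v=px(c,F(p,[[x,y,16]]))[0]
        if not(0<=u<511 and 8<v<376):continue
        col=im[int(v)-7:int(v)+9,int(round(u))-1:int(round(u))+2].mean(1)
        g=np.diff(col);k=g.argmax();vv=int(v)-7+k+.5
        obs.append((x,y,u,v,vv,g[k]))
        print(x,y,round(u),round(v,1),round(vv,1),round(g[k]))
# plate: dark blob
u,v=px(c,F(p,[[0,0,0]]))[0];print("plate pred",u,v)
for r in(265,270,275,280,285,290):
    print(r,np.where(im[r,165:250]<75)[0][[0,-1]]+165,end=" ")
print(im[270,170:245:3].astype(int)); print("col",im[255:305,207].astype(int))
# gap end right
print("gap/rail end row", [ (r,im[r,398:420].astype(int)) for r in (252,256)], im[256,480:500].astype(int))
```

```text
-38 -40 166 251.3 254.5 1
-38 -25 180 251.3 255.5 25
-38 -10 194 251.4 255.5 23
-38 5 208 251.4 255.5 24
-38 20 222 251.4 255.5 24
-38 35 236 251.5 255.5 25
-38 50 249 251.5 255.5 23
-38 65 263 251.5 255.5 26
-38 80 277 251.6 255.5 24
-38 95 291 251.6 255.5 26
-38 110 305 251.6 255.5 22
-38 125 319 251.6 255.5 24
-38 240 425 251.8 254.5 23
-38 248 432 251.8 254.5 21
-38 256 440 251.8 254.5 22
-38 264 447 251.8 254.5 22
-38 272 454 251.8 254.5 21
-38 280 462 251.8 254.5 22
-38 288 469 251.8 254.5 22
-38 296 476 251.8 254.5 22
-38 304 484 251.8 254.5 15
26 -40 171 302.2 306.5 25
26 -25 184 302.3 306.5 25
26 -10 197 302.3 306.5 26
26 5 210 302.3 305.5 24
26 20 223 302.4 305.5 24
26 35 236 302.4 305.5 23
26 50 250 302.4 306.5 22
26 65 263 302.5 305.5 22
26 80 276 302.5 305.5 21
26 95 289 302.5 305.5 22
26 110 302 302.5 305.5 20
26 125 315 302.5 305.5 23
26 140 329 302.5 305.5 21
plate pred 206.94425224006122 274.53092713240125
265 [165 168] 270 [165 229] 275 [165 231] 280 [165 231] 285 [182 230] 290 [185 228] [112 131 135 132  70  65  66  65  65  65  67  67  67  67  69  68  67  70
  69  70  78 141 155 148 152]
col [ 93 116 134 138 140 138 138 138 137 135 124  98  77  69  69  69  67  66
  69  67  67  67  67  67  68  67  65  67  66  65  67  65  66  65  67  64
  65  64  64  64  62  62  61  66  66  70  70  69  69  70]
gap/rail end row [(252, array([145, 141, 129, 105,  83,  73,  69,  69,  67,  68,  70,  81, 101,
       118, 127, 130, 130, 130, 130, 131, 130, 130])), (256, array([145, 143, 131, 106,  81,  68,  68,  69,  70,  81, 103, 126, 141,
       144, 146, 145, 145, 143, 142, 140, 139, 138]))] [129 128 127 128 130 131 136 140 142 143 142 143 143 145 146 147 147 147
 148 147]
```

>>> {"op": "play_rows", "data": {
  "steps": [
    [-0.4, 20, 1, 0, 0],
    [-0.4, 40, 2, 0, 0],
    [-0.4, 60, 3, 0, 0],
    [-0.4, 80, 4, 0, 0],
    [-0.4, 94.5, 5, 0, 0],
    [-0.4, 94.5, 5, 0, 0],
    [-0.4, 94.5, 5, 0, 0]
  ]
}}

```text
time: 5.65
ee_pos: [634.2, 122.6, 42.0]
orientation: [-90.3, 0.0, 93.3]
ft_force: [0.7, -0.3, -1.8]
grip_width: 43.3
```

Run:
```python
from ov import *
shot("o4",[645.4,-63,3.4])
```

```text
[634.17723843 122.61045055  42.01607947] [-9.02972301e+01  2.31396993e-03  9.32609681e+01] [ 0.7 -0.3 -1.8] [ 0.5 -0.8  1.   0.1  0.3  0.1]
```

View pics/o4.png

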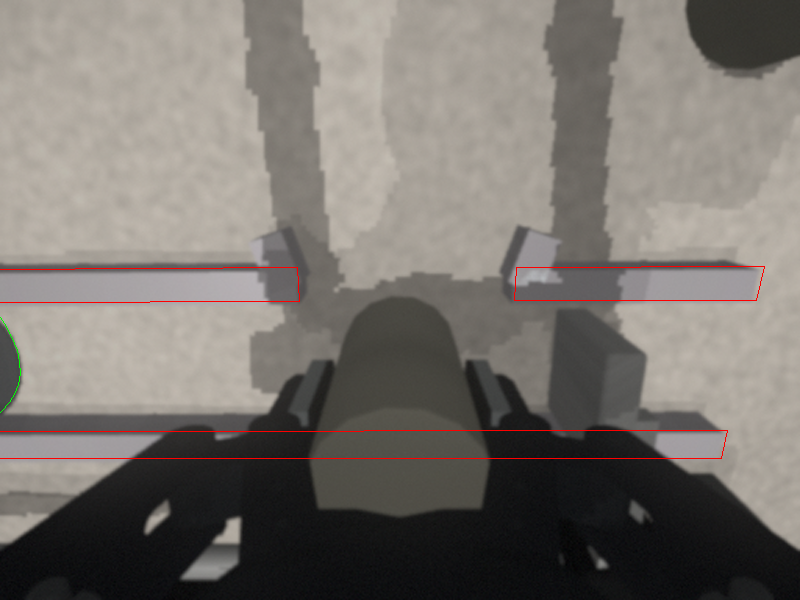

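>>> {"op": "play_rows", "data": {
  "steps": [
    [-0.4, 1.5, -25, 0, 0],
    [-0.4, 3, -50, 0, 0],
    [-0.4, 4.5, -75, 0, 0],
    [-0.4, 6, -100, 0, 0],
    [-0.4, 7.5, -125, 0, 0],
    [-0.4, 9.3, -153, 0, 0],
    [-0.4, 9.3, -153, 0, 0],
    [-0.4, 9.3, -153, 0, 0],
    [0.3, 9.3, -153, 0, 0],
    [0.3, 9.3, -153, 0, 0],
    [0.3, 9.3, -153, 0, 0],
    [0.3, 9.3, -153, 0, 0]
  ]
}}

```text
time: 6.9
ee_pos: [643.0, -29.6, 42.3]
orientation: [-90.3, -0.0, 93.3]
ft_force: [0.5, 0.6, 0.6]
grip_width: 55.5
```

>>> {"op": "play_rows", "data": {
  "steps": [
    [0.3, 0, 0, 50, 0],
    [0.3, 0, 0, 90, 0],
    [0.8, -30, 25, 115, 0],
    [0.8, -70, 60, 115, 0],
    [0.8, -110, 95, 115, 0],
    [0.8, -145, 120, 115, 0],
    [0.8, -172, 145, 115, 0],
    [0.8, -172, 145, 115, 0],
    [0.8, -172, 145, 115, 0]
  ]
}}

```text
time: 7.8
ee_pos: [470.7, 116.0, 157.8]
orientation: [-90.4, 0.0, 93.4]
ft_force: [-0.7, -0.4, -0.6]
grip_width: 76.9
```

Run:
```python
from ov import *
st=state();st["ee_pos"]=np.array([539.4975,119.2856,42.0077]);st["orientation"]=np.array([-90.2718,-.0359,93.3839])
c=cam("wrist",st)
e=np.array([[321,154],[502,154],[412,58],[412,249]])/800*512
q=w(c,e,58);print(q,q.mean(0))
A=q.mean(0)
# B seen by fresh image
c=shot("o5",[645.4,-63,3.4],[(A[0],A[1],58),(502,226,58)])
```

```text
[[467.20603371  95.5256196 ]
 [464.71925056 137.43341563]
 [445.86894508 115.24370344]
 [488.13184379 118.07891586]] [466.48151829 116.57041363]
[470.71970364 116.03597522 157.79221998] [-9.03521673e+01  4.73162361e-03  9.34353570e+01] [-0.7 -0.4 -0.6] [-1.7  1.9 -1.2 -0.3 -0.3 -0.2]
```

View pics/o5.png

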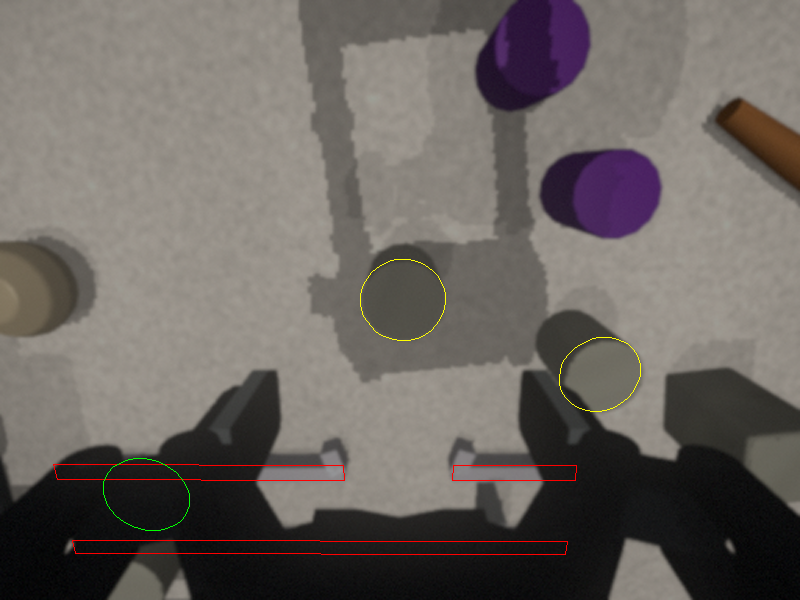

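>>> {"op": "play_rows", "data": {
  "steps": [
    [0.8, -4.2, 0.5, -45, 0],
    [0.8, -4.2, 0.5, -85, 0],
    [0.8, -4.2, 0.5, -116, 0],
    [0.8, -4.2, 0.5, -116, 0],
    [0, -4.2, 0.5, -116, 0],
    [-0.4, -4.2, 0.5, -116, 0],
    [-0.4, -4.2, 0.5, -116, 0],
    [-0.4, -4.2, 0.5, -116, 0],
    [-0.4, -4.2, 0.5, -116, 0]
  ],
  "newtons": 30
}}

```text
time: 8.75
ee_pos: [469.0, 116.2, 44.5]
orientation: [-90.7, -0.0, 93.4]
ft_force: [1.4, 0.4, 6.0]
grip_width: 42.8
```

>>> {"op": "play_rows", "data": {
  "steps": [
    [-0.4, 25, 1, 0, 0],
    [-0.4, 50, 2, 0, 0],
    [-0.4, 75, 3, 0, 0],
    [-0.4, 100, 4, 0, 0],
    [-0.4, 125, 5, 0, 0],
    [-0.4, 150, 6, 0, 0],
    [-0.4, 166, 7, 0, 0],
    [-0.4, 166, 7, 0, 0],
    [-0.4, 166, 7, 0, 0]
  ]
}}

```text
time: 9.65
ee_pos: [634.9, 123.2, 44.5]
orientation: [-90.6, -0.0, 93.4]
ft_force: [0.2, 1.0, -1.3]
grip_width: 43.1
```

>>> {"op": "play_rows", "data": {
  "steps": [
    [-0.4, 1.5, -25, 0, 0],
    [-0.4, 3, -50, 0, 0],
    [-0.4, 5, -79, 0, 0],
    [-0.4, 5, -79, 0, 0],
    [-0.4, 5, -79, 0, 0],
    [0.25, 5, -79, 0, 0],
    [0.25, 5, -79, 0, 0],
    [0.25, 5, -79, 0, 0],
    [0.25, 5, -79, 50, 0],
    [0.25, 5, -79, 100, 0],
    [0.25, 5, -79, 115, 0]
  ]
}}

```text
time: 10.75
ee_pos: [641.8, 44.7, 167.1]
orientation: [-91.2, 0.0, 93.4]
ft_force: [0.5, 0.6, 1.0]
grip_width: 53.5
```

>>> {"op": "play_rows", "data": {
  "steps": [
    [0.8, -30, 40, 0, 0],
    [0.8, -60, 80, 0, 0],
    [0.8, -95, 120, 0, 0],
    [0.8, -125, 160, 0, 0],
    [0.8, -140, 181, 0, 0],
    [0.8, -140, 181, -30, 0],
    [0.8, -140, 181, -70, 0],
    [0.8, -140, 181, -105, 0],
    [0.8, -140, 181, -124, 0],
    [0.8, -140, 181, -124, 0],
    [0.8, -140, 181, -124, 0]
  ]
}}

```text
time: 11.85
ee_pos: [501.6, 225.9, 43.4]
orientation: [-91.2, 0.0, 93.4]
ft_force: [0.6, -0.4, 0.8]
grip_width: 77.2
```

>>> {"op": "play_rows", "data": {
  "steps": [
    [0, 0, 0, 0, 0],
    [-0.4, 0, 0, 0, 0],
    [-0.4, 0, 0, 0, 0],
    [-0.4, 0, 0, 0, 0],
    [-0.4, 0, 0, 0, 0]
  ]
}}

```text
time: 12.35
ee_pos: [502.7, 226.6, 45.7]
orientation: [-91.4, -0.1, 93.4]
ft_force: [0.3, 0.0, 5.5]
grip_width: 43.1
```

>>> {"op": "play_rows", "data": {
  "steps": [
    [-0.4, 8, -25, 0, 0],
    [-0.4, 16, -50, 0, 0],
    [-0.4, 24, -75, 0, 0],
    [-0.4, 35, -104, 0, 0],
    [-0.4, 37, -104, 0, 0],
    [-0.4, 57, -104, 0, 0],
    [-0.4, 77, -104, 0, 0],
    [-0.4, 97, -104, 0, 0],
    [-0.4, 117, -103.5, 0, 0],
    [-0.4, 132, -103.5, 0, 0],
    [-0.4, 132, -103.5, 0, 0],
    [-0.4, 132, -103.5, 0, 0]
  ]
}}

```text
time: 13.55
ee_pos: [634.7, 123.4, 45.7]
orientation: [-91.4, -0.1, 93.4]
ft_force: [0.7, -0.3, -0.2]
grip_width: 43.3
```

>>> {"op": "play_rows", "data": {
  "steps": [
    [0.25, 0, 0, 0, 0],
    [0.25, 0, 0, 0, 0],
    [0.25, 0, 0, 0, 0],
    [0.25, 0, 0, 50, 0],
    [0.25, 0, 0, 100, 0],
    [0.5, -50, -40, 150, 0],
    [0.5, -100, -80, 200, 0],
    [0.5, -150, -120, 250, 0],
    [0.5, -180, -160, 300, 0],
    [0.5, -180, -200, 300, 0],
    [0.5, -180, -240, 300, 0],
    [0.5, -180, -240, 300, 0]
  ]
}}

```text
time: 14.75
ee_pos: [460.0, -99.6, 339.3]
orientation: [-91.5, -0.0, 93.5]
ft_force: [0.6, -0.2, -0.7]
grip_width: 64.4
```

```bash
cat > crank.py <<'E'
from feed import *
P0=[645.4,-63,3.4]
n=np.array([-.6157,0,.788]);u=np.array([.788,0,.6157]);C=np.array([-60,-160,150.])
def grip(th,s=37,p=P0):
    th=np.atleast_1d(th)
    return F(p,C+s*n+50*(np.cos(th)[:,None]*[0,1,0]+np.sin(th)[:,None]*u))
E
python3 - <<'E'
from ov import *
from crank import *
c=shot("o6",P0)
big=cv2.imread("pics/o6.png");s=800/512
for r in cut_out("crank_grip","wrist")[:2]:
    print(r["score"],r["uv"]*np.array(s) if isinstance(r["uv"],np.ndarray) else r["uv"],r["pixels"].sum())
th=np.arange(0,6.28,.25)
for sd,col in((57,(0,255,255)),(12,(255,0,255))):
    q=px(c,grip(th,sd))*s
    for i,(a,b) in enumerate(q):
        cv2.circle(big,(int(a),int(b)),2,col,-1)
        if sd==57 and i%4==0:cv2.putText(big,str(int(th[i])),(int(a)+4,int(b)),0,.45,col,1)
cv2.imwrite("pics/o6.png",big)
for n_ in("top","scene"):
    camera(n_);cc=cam(n_)
    for r in cut_out("crank_grip",n_)[:1]:
        q=px(cc,grip(np.arange(0,6.28,.05)));d=np.linalg.norm(q-r["uv"],axis=1);print(n_,r["score"],r["uv"],d.argmin()*.05,d.min())
E
```

```text
[459.97816827 -99.63405762 339.28886741] [-9.15161513e+01 -1.30899598e-02  9.35017336e+01] [ 0.6 -0.2 -0.7] [-56.6  -4.4 -15.7   1.4  21.5 -54.9]
0.47 [141.8, 267.8] 140
scene 0.47 [212.3, 165.2] 0.6000000000000001 1.033037276283038
```

View pics/o6.png

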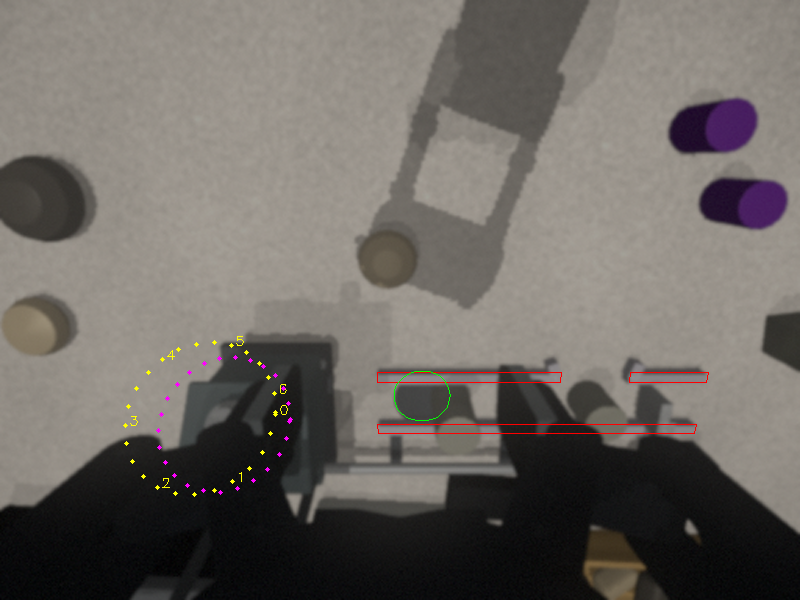

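```bash
cat >> crank.py <<'E'
def hook(th,gap=0,s=45):
    th=np.atleast_1d(th);h=C+s*n+50*(np.cos(th)[:,None]*[0,1,0]+np.sin(th)[:,None]*u)
    return F(P0,h+[-50,22+gap,-12])
E
python3 - <<'E'
from crank import *
st=state();print(st["ee_pos"],st["orientation"],st["qpos"].round(1))
print(hook(.6,10).round(),(hook(.6,10)-st["ee_pos"]).round())
E
```

```text
[461.43230613 -97.95523726 336.6988514 ] [-91.34035103  -0.10870306  93.48265519] [ -16.5  -13.2   78.7    0.6  113.3 -109.7]
[[ 535. -156.  191.]] [[  74.  -58. -146.]]
```

>>> {"op": "play_rows", "data": {
  "steps": [
    [1, 7, -6, -10, -8],
    [1, 14, -12, -20, -16],
    [1, 21, -18, -30, -24],
    [1, 28, -23, -40, -32],
    [1, 35, -28, -50, -40],
    [1, 42, -33, -60, -48],
    [1, 49, -38, -60, -56],
    [1, 56, -43, -60, -64],
    [1, 63, -48, -60, -72],
    [1, 69, -53, -60, -80],
    [1, 74, -58, -60, -90],
    [1, 74, -58, -60, -90]
  ]
}}

```text
time: 16.25
ee_pos: [536.1, -154.5, 274.8]
orientation: [-91.3, 0.0, 3.5]
ft_force: [-0.5, 0.3, -0.1]
grip_width: 85.2
```

Run:
```python
from crank import *
from ov import shot
camera("scene");cc=cam("scene")
for r in cut_out("crank_grip","scene")[:2]:
        q=px(cc,grip(np.arange(0,6.28,.05)));d=np.linalg.norm(q-r["uv"],axis=1);print(r["score"],r["uv"],d.argmin()*.05,d.min())
c=shot("o7",P0);s=800/512
big=cv2.imread("pics/o7.png")
th=np.arange(0,6.28,.2)
for sd,col in((57,(0,255,255)),(12,(255,0,255))):
    q=px(c,grip(th,sd))*s
    for i,(a,b) in enumerate(q):
        cv2.circle(big,(int(a),int(b)),2,col,-1)
        if sd==57 and i%5==0:cv2.putText(big,str(int(th[i])),(int(a)+4,int(b)),0,.45,col,1)
cv2.imwrite("pics/o7.png",big)
st=state();print((hook(.6,10)-st["ee_pos"]).round(),3.4-st["orientation"][2])
```

```text
0.46 [213.6, 164.7] 0.55 0.22249586225154855
[ 535.63900628 -154.59069361  275.54663173] [-9.12803172e+01 -3.91412781e-03  3.75421133e+00] [ 0.1  1.  -0.5] [-0.4 -0.9  0.1 -0.  -0.  -1.6]
[[ -0.  -2. -85.]] -0.36199094712575164
```

View pics/o7.png

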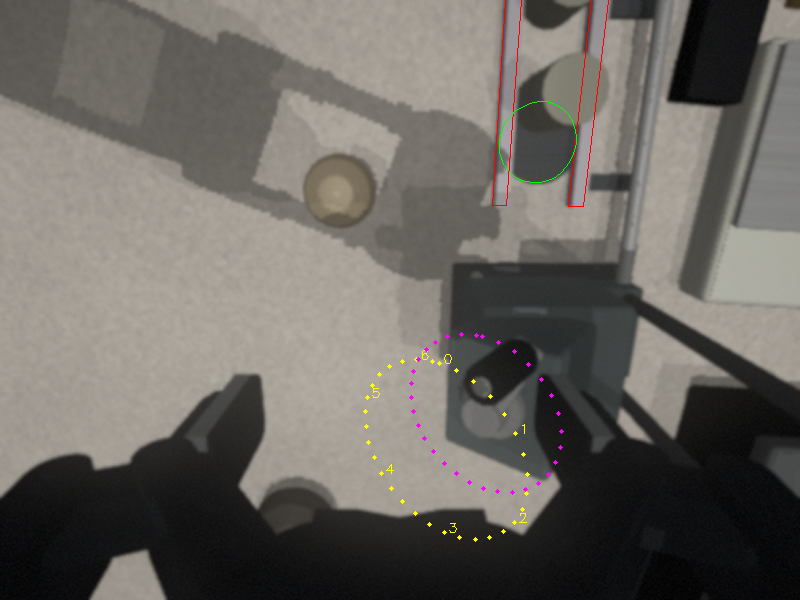

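Run:
```python
from crank import *
e=state()["ee_pos"]
print((hook(.45,12)-e).round(1))
e=hook(.45,12)[0]
th=np.arange(.45,2.75,.1);print(np.c_[th,(hook(th,0)-e)].round(1))
```

```text
[[ -5.7   3.8 -89.1]]
[[   0.4    0.7  -12.     0. ]
 [   0.6    4.3  -14.2    2.7]
 [   0.7    7.7  -16.8    5.2]
 [   0.8   10.9  -19.8    7.6]
 [   0.8   13.9  -23.2    9.7]
 [   1.    16.5  -27.    11.7]
 [   1.1   18.9  -31.1   13.3]
 [   1.2   21.   -35.4   14.7]
 [   1.3   22.7  -40.    15.8]
 [   1.4   24.   -44.7   16.6]
 [   1.5   25.   -49.6   17.2]
 [   1.6   25.5  -54.6   17.4]
 [   1.7   25.7  -59.6   17.3]
 [   1.8   25.5  -64.5   16.9]
 [   1.9   24.9  -69.4   16.2]
 [   2.    23.9  -74.2   15.2]
 [   2.1   22.5  -78.9   13.9]
 [   2.2   20.8  -83.3   12.4]
 [   2.3   18.7  -87.5   10.6]
 [   2.4   16.3  -91.3    8.5]
 [   2.5   13.6  -94.9    6.2]
 [   2.6   10.7  -98.1    3.8]
 [   2.7    7.5 -100.8    1.1]]
```

>>> {"op": "play_rows", "data": {
  "steps": [
    [1, -5.5, 4, -30, 0],
    [1, -5.5, 4, -60, 0],
    [1, -5.5, 4, -80, 0],
    [1, -5.5, 4, -89, 0],
    [1, -5.5, 4, -89, 0],
    [1, -5.5, 4, -89, 0],
    [1, -5.5, 4, -89, 0]
  ]
}}

```text
time: 17.1
ee_pos: [530.6, -150.9, 188.9]
orientation: [-91.4, -0.2, 3.8]
ft_force: [0.1, -0.6, 0.4]
grip_width: 85.2
```

>>> {"op": "play_rows", "data": {
  "steps": [
    [1, 0.5, -6, 0, 0],
    [1, 1, -12, 0, 0],
    [1, 4.5, -14, 2.5, 0],
    [1, 8, -17, 5, 0],
    [1, 11, -20, 7.5, 0],
    [1, 14, -23, 9.5, 0],
    [1, 16.5, -27, 11.5, 0],
    [1, 16.5, -27, 11.5, 0]
  ]
}}

```text
time: 17.9
ee_pos: [547.5, -176.6, 201.6]
orientation: [-91.2, -0.2, 3.9]
ft_force: [-3.7, 7.0, 4.6]
grip_width: 85.2
```

```bash
cat > look.py <<'E'
from crank import *
def th(n_="scene"):
    im=camera(n_);cc=cam(n_);T=np.arange(0,6.28,.05)
    for r in cut_out("crank_grip",n_)[:1]:
        q=px(cc,grip(T));d=np.linalg.norm(q-r["uv"],axis=1);print("crank",r["score"],T[d.argmin()],d.min().round(1))
    for r in cut_out("pusher",n_)[:1]:
        y=np.arange(90,260,1.);q=px(cc,F(P0,np.c_[0*y,y+6,0*y+30]));d=np.linalg.norm(q-r["uv"],axis=1);print("pusher",r["score"],y[d.argmin()],d.min().round(1),"th",(250-y[d.argmin()])/12)
    return im
E
python3 - <<'E'
from look import *
im=th();th("top")
st=state();print(st["ee_pos"],st["ft_force"])
print((hook([.45,.95,1])-st["ee_pos"]).round(1))
E
```

```text
crank 0.72 0.2 116.7
pusher 0.54 253.0 14.3 th -0.25
pusher 0.73 249.0 14.5 th 0.08333333333333333
[ 547.15978162 -176.56062956  201.38230507] [-2.6655797   7.10831355  4.28508884]
[[-16.6  13.6 -14.5]
 [ -0.8  -1.4  -2.9]
 [  0.5  -3.4  -2. ]]
```

>>> {"op": "play_rows", "data": {
  "steps": [
    [1, 1.5, -5.5, -1, 0],
    [1, 3.5, -10, 0, 0],
    [1, 5.5, -14.5, 1.5, 0],
    [1, 6.5, -19, 2, 0],
    [1, 7.5, -24, 2.5, 0],
    [1, 8, -29, 3, 0],
    [1, 8.5, -34, 3, 0]
  ]
}}

```text
time: 18.9
ee_pos: [555.7, -209.7, 205.4]
orientation: [-91.1, -0.2, 4.0]
ft_force: [-3.9, 6.1, 4.0]
grip_width: 85.5
```

Run:
```python
from look import *
im=th();st=state();print(st["ee_pos"],st["ft_force"])
big=cv2.resize(im[110:340,140:340],None,fx=2.6,fy=2.6,interpolation=cv2.INTER_CUBIC);cv2.imwrite("pics/s8.png",big)
print((hook([.45])-st["ee_pos"]).round(1))
```

```text
crank 0.58 1.25 7.6
pusher 0.71 178.0 0.1 th 6.0
[ 555.67669693 -210.34092195  205.23296755] [-2.0185569   3.37081574  2.02441496]
[[-25.1  47.4 -18.4]]
```

View pics/s8.png

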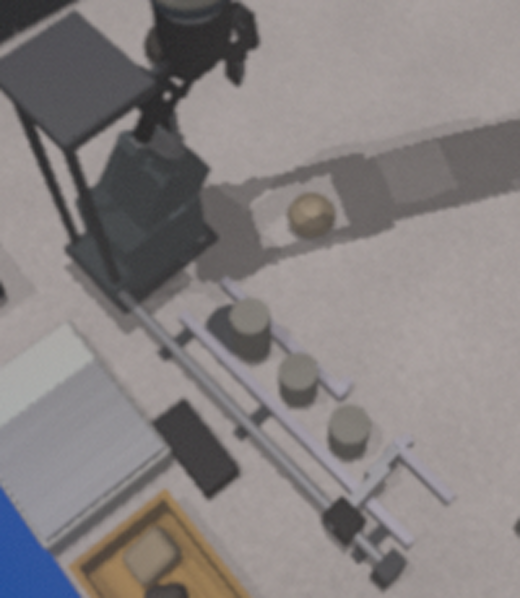

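>>> {"op": "play_rows", "data": {
  "steps": [
    [1, -0.5, -5, -1.5, 0],
    [1, -1, -10, -2, 0],
    [1, -2, -15, -3, 0],
    [1, -3.5, -19.5, -4.5, 0],
    [1, -5, -24, -6, 0],
    [1, -7, -28, -8, 0],
    [1, -9.5, -32, -10, 0],
    [1, -12, -35.5, -12, 0],
    [1, -15, -38.5, -14.5, 0],
    [1, -18.5, -41.5, -17.5, 0],
    [1, -20, -42.5, -18.5, 0],
    [1, -20, -42.5, -18.5, 0]
  ]
}}

```text
time: 20.25
ee_pos: [534.7, -251.1, 186.1]
orientation: [-90.8, -0.1, 4.1]
ft_force: [-4.7, 9.1, 0.3]
grip_width: 85.7
```

Run:
```python
from look import *
st=state();print(st["ee_pos"],st["ft_force"])
# handle angle from finger contact
a=np.arange(2.2,3,.05);h=hook(a)
print(a[np.abs(h[:,1]-st["ee_pos"][1]).argmin()],(hook(2.7)-st["ee_pos"]).round(1))
th();th("top")
```

```text
[ 534.71678977 -251.14744326  186.11963679] [-4.74618089  9.11824668  0.34764947]
2.5999999999999988 [[ 0.9 -1.9  0.5]]
crank 0.64 0.8500000000000001 36.1
pusher 0.64 230.0 20.7 th 1.6666666666666667
pusher 0.75 229.0 15.7 th 1.75
```

>>> {"op": "play_rows", "data": {
  "steps": [
    [1, -1, 12, 0, 0],
    [1, -1, 12, 40, 0],
    [1, -1, 12, 78, 8.5],
    [1, -1, 8, 78, 17],
    [1, -1, 4, 78, 25.5],
    [1, -1, 0, 78, 34],
    [1, -1, -5, 78, 42.5],
    [1, -1, -10, 78, 51],
    [1, -1, -15, 78, 59.5],
    [1, -1, -20, 78, 68],
    [1, -1, -20, 78, 76.5],
    [1, -1, -20, 78, 85]
  ]
}}

```text
time: 21.75
ee_pos: [533.9, -271.5, 264.3]
orientation: [-90.9, -0.0, 89.4]
ft_force: [-0.0, -0.1, -0.5]
grip_width: 85.2
```

>>> {"op": "play_rows", "data": {
  "steps": [
    [0.6, 0, 0, 0, 3],
    [0.6, 0, 0, 0, 3],
    [0.6, 0, 0, 0, 3]
  ]
}}

```text
time: 22.05
ee_pos: [533.9, -271.5, 264.5]
orientation: [-90.9, -0.0, 92.3]
ft_force: [1.0, 1.6, 0.0]
grip_width: 68.4
```

```bash
cat >> crank.py <<'E'
def jaw(th,s=50):   # TCP so that grasp point sits on handle at s
    return grip(th,s)-[0,0,5]
E
python3 - <<'E'
from look import *
st=state();print(st["ee_pos"],st["orientation"],st["qpos"].round(1))
print((jaw([2.55,2.65,2.75])-st["ee_pos"]).round(1))
camera("wrist");c=cam("wrist",st)
for r in cut_out("crank_grip","wrist")[:2]:
    T=np.arange(2,3.5,.05)
    for s in(37,50):
        q=px(c,grip(T,s));d=np.linalg.norm(q-r["uv"],axis=1);print(r["score"],r["uv"],r["pixels"].sum(),s,T[d.argmin()],d.min())
E
```

```text
[ 533.93623465 -271.52010451  264.47440793] [-9.09045474e+01 -1.08609169e-02  9.22504523e+01] [ -30.5    4.6   69.2    0.5  105.4 -122.6]
[[ 54.7   3.3 -62.9]
 [ 51.5   0.5 -65.5]
 [ 48.1  -1.8 -68.3]]
0.62 [282.4, 280.0] 2071 37 2.3999999999999986 22.733294535383
0.62 [282.4, 280.0] 2071 50 2.3999999999999986 22.067992820194963
```

>>> {"op": "play_rows", "data": {
  "steps": [
    [0.6, 25, 0.5, 0, 1],
    [0.6, 49.5, 0.5, 0, 1],
    [0.6, 49.5, 0.5, -15, 1],
    [0.6, 49.5, 0.5, -40, 1],
    [0.6, 49.5, 0.5, -60, 1],
    [0.6, 49.5, 0.5, -65, 1],
    [0.6, 49.5, 0.5, -65, 1],
    [0.6, 49.5, 0.5, -65, 1]
  ]
}}

```text
time: 22.95
ee_pos: [583.7, -271.2, 201.0]
orientation: [-91.0, 0.0, 93.3]
ft_force: [0.8, -0.6, 0.0]
grip_width: 68.5
```

>>> {"op": "play_rows", "data": {
  "steps": [
    [0, 0, 0, 0, 0],
    [-0.4, 0, 0, 0, 0],
    [-0.7, 0, 0, 0, 0],
    [-0.7, 0, 0, 0, 0],
    [-0.7, 0, 0, 0, 0],
    [-0.7, 0, 0, 0, 0]
  ],
  "newtons": 30
}}

```text
time: 23.55
ee_pos: [583.0, -268.8, 202.5]
orientation: [-90.9, -0.2, 93.4]
ft_force: [-6.0, 8.7, 5.4]
grip_width: 20.9
```

Run:
```python
from crank import *
st=state();e=st["ee_pos"];print(e,st["ft_force"],st["grip_width"],st["orientation"])
T=np.arange(2.3,3.1,.05);print(np.c_[T,jaw(T)-e].round(2))
```

```text
[ 582.99803409 -268.79101499  202.4667065 ] [-5.95813515  8.68764506  5.42798154] 20.870036920861775 [-90.9219712   -0.17740333  93.38584015]
[[  2.3   12.57   9.18   4.89]
 [  2.35  11.33   7.28   3.84]
 [  2.4   10.02   5.46   2.73]
 [  2.45   8.63   3.73   1.57]
 [  2.5    7.18   2.1    0.36]
 [  2.55   5.66   0.56  -0.9 ]
 [  2.6    4.08  -0.88  -2.2 ]
 [  2.65   2.45  -2.21  -3.54]
 [  2.7    0.76  -3.44  -4.91]
 [  2.75  -0.98  -4.55  -6.32]
 [  2.8   -2.76  -5.56  -7.75]
 [  2.85  -4.59  -6.44  -9.22]
 [  2.9   -6.45  -7.21 -10.7 ]
 [  2.95  -8.33  -7.87 -12.2 ]
 [  3.   -10.25  -8.39 -13.72]
 [  3.05 -12.18  -8.8  -15.25]
 [  3.1  -14.14  -9.08 -16.79]]
```

```bash
cat > nxt.py <<'E'
from crank import *
import sys
def est(e,s=50):
    a=np.radians(P0[2]);d=e+[0,0,5]-F(P0,[C])[0]
    d=np.array([d[0]*np.cos(a)+d[1]*np.sin(a),-d[0]*np.sin(a)+d[1]*np.cos(a),d[2]])
    return np.arctan2(d@u,d[1])%(2*np.pi),np.hypot(d@u,d[1]),d@n
if __name__=="__main__":
    end=float(sys.argv[1]);k=int(sys.argv[2]);st=state();e=st["ee_pos"]
    t0,r,s=est(e);print("th",t0,"r",r,"s",s,st["ft_force"].round(1),st["grip_width"],st["orientation"].round(1))
    if len(sys.argv)>3:t0=float(sys.argv[3])
    T=np.linspace(t0,end,k+1)[1:]
    print(T.round(2));print((jaw(T,s)-jaw(t0,s)).round(1).tolist())
E
python3 nxt.py 4.8 11
```

```text
th 2.6203860176947082 r 48.11697316539048 s 54.209473129380136 [-6.   8.7  5.4] 20.870036920861775 [-90.9  -0.2  93.4]
[2.82 3.02 3.21 3.41 3.61 3.81 4.01 4.21 4.4  4.6  4.8 ]
[[-6.9, -4.5, -5.6], [-14.3, -7.1, -11.5], [-22.1, -7.8, -17.6], [-29.8, -6.6, -23.6], [-37.3, -3.4, -29.3], [-44.2, 1.5, -34.4], [-50.2, 8.0, -38.8], [-55.1, 15.9, -42.2], [-58.7, 24.7, -44.7], [-60.9, 34.3, -45.9], [-61.6, 44.2, -46.0]]
```

>>> {"op": "play_rows", "data": {
  "steps": [
    [-0.7, -7, -4.5, -5.5, 0],
    [-0.7, -14.5, -7, -11.5, 0],
    [-0.7, -22, -8, -17.5, 0],
    [-0.7, -30, -6.5, -23.5, 0],
    [-0.7, -37.5, -3.5, -29.5, 0],
    [-0.7, -44, 1.5, -34.5, 0],
    [-0.7, -44, 1.5, -34.5, 0]
  ]
}}

```text
time: 24.25
ee_pos: [538.3, -270.2, 168.2]
orientation: [-90.9, 0.2, 93.2]
ft_force: [-0.5, -9.7, -2.2]
grip_width: 20.8
```

```bash
python3 nxt.py 5.8 10
```

```text
th 3.8162845747963705 r 51.86135194555846 s 54.77337525580969 [-0.5 -9.7 -2.2] 20.833702585934436 [-90.9   0.2  93.2]
[4.01 4.21 4.41 4.61 4.81 5.01 5.2  5.4  5.6  5.8 ]
[[-6.0, 6.6, -4.4], [-10.9, 14.5, -7.8], [-14.4, 23.4, -10.2], [-16.6, 33.0, -11.4], [-17.2, 42.9, -11.4], [-16.2, 52.7, -10.2], [-13.8, 62.0, -7.9], [-9.9, 70.4, -4.5], [-4.8, 77.7, -0.2], [1.4, 83.5, 4.9]]
```

>>> {"op": "play_rows", "data": {
  "steps": [
    [-0.7, -6, 6.5, -4.5, 0],
    [-0.7, -11, 14.5, -8, 0],
    [-0.7, -14.5, 23.5, -10, 0],
    [-0.7, -16.5, 33, -11.5, 0],
    [-0.7, -17, 43, -11.5, 0],
    [-0.7, -16, 52.5, -10, 0],
    [-0.7, -14, 62, -8, 0],
    [-0.7, -10, 70.5, -4.5, 0],
    [-0.7, -5, 77.5, 0, 0],
    [-0.7, 1.5, 83.5, 5, 0],
    [-0.7, 1.5, 83.5, 5, 0]
  ]
}}

```text
time: 25.35
ee_pos: [537.8, -185.0, 171.8]
orientation: [-90.5, -0.1, 93.3]
ft_force: [-7.1, 5.0, -2.3]
grip_width: 20.6
```

```bash
python3 nxt.py 6.8 6
```

```text
th 5.7467001514066 r 51.87620747296741 s 54.77390984274337 [-7.1  5.  -2.3] 20.55572927461867 [-90.5  -0.1  93.3]
[5.92 6.1  6.27 6.45 6.62 6.8 ]
[[6.0, 4.2, 4.9], [12.5, 6.9, 10.1], [19.3, 8.2, 15.4], [26.2, 7.9, 20.8], [33.0, 6.1, 26.0], [39.5, 2.8, 30.9]]
```

>>> {"op": "play_rows", "data": {
  "steps": [
    [-0.7, 6, 4, 5, 0],
    [-0.7, 12.5, 7, 10, 0],
    [-0.7, 19.5, 8, 15.5, 0],
    [-0.7, 26, 8, 21, 0],
    [-0.7, 33, 6, 26, 0],
    [-0.7, 39.5, 3, 31, 0],
    [-0.7, 41, 2, 32, 0],
    [-0.7, 41, 2, 32, 0]
  ]
}}

```text
time: 26.15
ee_pos: [576.8, -184.5, 202.1]
orientation: [-90.1, -0.0, 93.1]
ft_force: [-6.3, -4.4, -4.5]
grip_width: 20.6
```

```bash
python3 nxt.py 6.8 1; python3 -c "
from look import *
th();th('top')"
```

```text
th 0.488764830431829 r 48.50775523754321 s 54.68553998354557 [-6.3 -4.4 -4.5] 20.607232312143445 [-90.1  -0.   93.1]
[6.8]
[[1.0, -0.6, 0.8]]
pusher 0.71 178.0 18.5 th 6.0
pusher 0.73 179.0 20.1 th 5.916666666666667
```

>>> {"op": "play_rows", "data": {
  "steps": [
    [0.4, 0, 0, 0, 0],
    [0.4, 0, 0, 0, 0],
    [0.4, 0, 0, 0, 0],
    [0.4, 0, 0, 40, 0],
    [0.4, -10, 5, 70, 0],
    [1, -45, 20, 72, 0],
    [1, -45, 33, 72, -8.5],
    [1, -45, 33, 72, -17],
    [1, -45, 33, 72, -25.5],
    [1, -45, 33, 72, -34],
    [1, -45, 33, 72, -42.5],
    [1, -45, 33, 72, -51]
  ]
}}

```text
time: 27.65
ee_pos: [532.0, -151.2, 274.8]
orientation: [-90.2, -0.0, 41.8]
ft_force: [0.0, 0.4, -1.8]
grip_width: 85.6
```

>>> {"op": "play_rows", "data": {
  "steps": [
    [1, 0, 0, 0, -8.5],
    [1, 0, 0, 0, -17],
    [1, 0, 0, 0, -25.5],
    [1, 0, 0, 0, -34],
    [1, 0, 0, 0, -38.5],
    [1, 0, 0, 0, -38.5],
    [1, 0, 0, 0, -38.5]
  ]
}}

```text
time: 28.35
ee_pos: [532.2, -151.0, 275.3]
orientation: [-90.3, -0.1, 3.5]
ft_force: [-0.2, 1.1, 0.7]
grip_width: 85.4
```

Run:
```python
from crank import *
st=state();e=st["ee_pos"];print(e,st["orientation"],st["ft_force"])
print((hook(.49,14)-e).round(1))
T=np.linspace(.49,2.69,12);print((hook(T,0)-hook(.49,14)).round(1).tolist())
c=cam("wrist",st);camera("wrist")
for r in cut_out("crank_grip","wrist")[:2]:
    t=np.arange(0,1.5,.05);q=px(c,grip(t));d=np.linalg.norm(q-r["uv"],axis=1);print(r["score"],t[d.argmin()],d.min())
```

```text
[ 532.1738868  -151.00768666  275.27447774] [-90.25364838  -0.1014587    3.45622662] [-0.24514416  1.05063406  0.7021739 ]
[[ -1.    1.2 -87.3]]
[[0.8, -14.0, 0.0], [7.7, -19.1, 5.1], [13.6, -25.9, 9.4], [18.4, -34.0, 12.8], [21.9, -43.0, 15.1], [23.9, -52.8, 16.2], [24.3, -62.7, 16.1], [23.2, -72.6, 14.7], [20.6, -81.9, 12.2], [16.5, -90.2, 8.7], [11.1, -97.4, 4.2], [4.8, -103.0, -1.1]]
0.61 0.6000000000000001 11.462636501858206
```

>>> {"op": "play_rows", "data": {
  "steps": [
    [1, -1, 1, -30, 0],
    [1, -1, 1, -60, 0],
    [1, -1, 1, -80, 0],
    [1, -1, 1, -87, 0],
    [1, -1, 1, -87, 0],
    [1, -1, 1, -87, 0]
  ]
}}

```text
time: 29.05
ee_pos: [531.5, -150.2, 189.6]
orientation: [-90.3, -0.2, 3.4]
ft_force: [1.1, -0.6, 0.5]
grip_width: 85.2
```

>>> {"op": "play_rows", "data": {
  "steps": [
    [1, 1, -8, 0, 0],
    [1, 2, -14, 0, 0],
    [1, 8, -19, 5, 0],
    [1, 13.5, -26, 9, 0],
    [1, 18.5, -34, 12.5, 0],
    [1, 22, -43, 15, 0],
    [1, 24, -53, 16, 0],
    [1, 24, -53, 16, 0]
  ]
}}

```text
time: 29.85
ee_pos: [556.0, -203.2, 206.5]
orientation: [-90.2, -0.2, 3.5]
ft_force: [-1.4, 3.2, 2.5]
grip_width: 85.2
```

Run:
```python
from crank import *
st=state();e=st["ee_pos"];print(e,st["orientation"],st["ft_force"])
T=np.linspace(1.69,2.79,12);print(T);print((hook(T,0)-e).round(1).tolist())
```

```text
[ 556.02741845 -203.23530375  206.54707332] [-90.20206783  -0.23375692   3.47406154] [-1.36535658  3.18198289  2.45435302]
[1.69 1.79 1.89 1.99 2.09 2.19 2.29 2.39 2.49 2.59 2.69 2.79]
[[-0.5, -9.3, -2.5], [-0.9, -14.3, -3.0], [-1.6, -19.1, -3.9], [-2.8, -23.9, -5.0], [-4.3, -28.4, -6.4], [-6.2, -32.8, -8.0], [-8.4, -36.8, -9.9], [-10.9, -40.6, -12.1], [-13.7, -44.0, -14.4], [-16.8, -47.0, -17.0], [-20.1, -49.6, -19.7], [-23.6, -51.7, -22.5]]
```

>>> {"op": "play_rows", "data": {
  "steps": [
    [1, -0.5, -9, -1, 0],
    [1, -1, -14, -2, 0],
    [1, -1.5, -19, -3, 0],
    [1, -3, -24, -4, 0],
    [1, -4.5, -28.5, -5.5, 0],
    [1, -6, -33, -7.5, 0],
    [1, -8.5, -37, -9.5, 0],
    [1, -11, -40.5, -12, 0],
    [1, -14, -44, -14, 0],
    [1, -17, -47, -17, 0],
    [1, -20, -50, -19.5, 0],
    [1, -21, -51, -20.5, 0]
  ]
}}

```text
time: 31.05
ee_pos: [534.1, -251.9, 186.0]
orientation: [-89.9, -0.1, 3.6]
ft_force: [-5.5, 13.4, 3.2]
grip_width: 85.5
```

>>> {"op": "play_rows", "data": {
  "steps": [
    [1, -1, -1, 0, 0],
    [1, -1, 12, 0, 0],
    [1, -1, 12, 40, 0],
    [1, -1, 12, 80, 8.5],
    [1, -1, 8, 80, 17],
    [1, -1, 4, 80, 25.5],
    [1, -1, 0, 80, 34],
    [1, -1, -5, 80, 42.5],
    [1, -1, -10, 80, 51],
    [1, -1, -15, 80, 59.5],
    [1, -1, -18, 80, 68],
    [1, -1, -18, 80, 76.5]
  ]
}}

```text
time: 32.25
ee_pos: [533.2, -270.4, 266.4]
orientation: [-89.9, -0.0, 80.4]
ft_force: [-0.5, -0.2, -0.1]
grip_width: 85.6
```

>>> {"op": "play_rows", "data": {
  "steps": [
    [0.6, 0, 0, 0, 8.5],
    [0.6, 0, 0, 0, 13],
    [0.6, 0, 0, 0, 13],
    [0.6, 0, 0, 0, 13]
  ]
}}

```text
time: 32.65
ee_pos: [533.3, -270.5, 266.7]
orientation: [-89.9, 0.0, 93.3]
ft_force: [-0.1, -0.2, 0.3]
grip_width: 68.3
```

Run:
```python
from look import *
st=state();print(st["ee_pos"],st["orientation"],st["ft_force"])
print((jaw([2.55,2.6,2.65,2.7])-st["ee_pos"]).round(1))
th();th('top')
```

```text
[ 533.32971804 -270.45027863  266.7044928 ] [-8.99489127e+01  1.86891520e-02  9.32605411e+01] [-0.08476379 -0.18115665  0.30585804]
[[ 55.3   2.2 -65.1]
 [ 53.8   0.8 -66.4]
 [ 52.1  -0.6 -67.8]
 [ 50.4  -1.8 -69.1]]
crank 0.65 1.35 2.3
pusher 0.58 150.0 17.7 th 8.333333333333334
crank 0.66 1.8 6.6
pusher 0.54 152.0 17.0 th 8.166666666666666
```

>>> {"op": "play_rows", "data": {
  "steps": [
    [0.6, 25, 0.5, 0, 0],
    [0.6, 51, 0.5, 0, 0],
    [0.6, 51, 0.5, -15, 0],
    [0.6, 51, 0.5, -40, 0],
    [0.6, 51, 0.5, -62, 0],
    [0.6, 51, 0.5, -70, 0],
    [0.6, 51, 0.5, -70, 0],
    [0.6, 51, 0.5, -70, 0]
  ]
}}

```text
time: 33.75
ee_pos: [584.4, -270.1, 197.6]
orientation: [-90.0, 0.0, 93.4]
ft_force: [-0.2, 0.9, -0.5]
grip_width: 68.8
```

>>> {"op": "play_rows", "data": {
  "steps": [
    [0, 0, 0, 0, 0],
    [-0.4, 0, 0, 0, 0],
    [-0.7, 0, 0, 0, 0],
    [-0.7, 0, 0, 0, 0],
    [-0.7, 0, 0, 0, 0],
    [-0.7, 0, 0, 0, 0]
  ],
  "newtons": 30
}}

```text
time: 34.35
ee_pos: [583.9, -268.0, 199.0]
orientation: [-89.9, -0.2, 93.5]
ft_force: [-5.4, 8.6, 4.1]
grip_width: 21.0
```

```bash
python3 nxt.py 4.6 10; python3 nxt.py 4.6 10 2.6 | tail -1
```

```text
th 2.6383735737711733 r 46.82333944486601 s 50.950107397141146 [-5.4  8.6  4.1] 20.982351504220745 [-89.9  -0.2  93.5]
[2.83 3.03 3.23 3.42 3.62 3.82 4.01 4.21 4.4  4.6 ]
[[-6.9, -4.3, -5.5], [-14.3, -6.7, -11.4], [-22.0, -7.3, -17.5], [-29.6, -6.0, -23.4], [-37.0, -2.8, -29.0], [-43.8, 2.1, -34.1], [-49.7, 8.6, -38.4], [-54.6, 16.4, -41.8], [-58.1, 25.2, -44.2], [-60.3, 34.7, -45.4]]
[[-6.8, -4.7, -5.6], [-14.3, -7.5, -11.5], [-22.2, -8.4, -17.7], [-30.0, -7.3, -23.7], [-37.6, -4.2, -29.5], [-44.5, 0.7, -34.7], [-50.6, 7.2, -39.2], [-55.6, 15.1, -42.7], [-59.3, 24.0, -45.2], [-61.6, 33.6, -46.5]]
```

>>> {"op": "play_rows", "data": {
  "steps": [
    [-0.7, -7, -4.5, -5.5, 0],
    [-0.7, -14.5, -7, -11.5, 0],
    [-0.7, -22, -8, -17.5, 0],
    [-0.7, -30, -6.5, -23.5, 0],
    [-0.7, -37.5, -3.5, -29.5, 0],
    [-0.7, -44, 1.5, -34.5, 0],
    [-0.7, -50, 8, -39, 0],
    [-0.7, -55, 16, -42, 0],
    [-0.7, -58.5, 25, -44.5, 0],
    [-0.7, -61, 34, -46, 0],
    [-0.7, -61, 34, -46, 0]
  ]
}}

```text
time: 35.45
ee_pos: [519.8, -235.7, 151.3]
orientation: [-89.5, -0.0, 93.3]
ft_force: [-9.4, -5.8, -5.1]
grip_width: 20.5
```

```bash
python3 nxt.py 5.2 4;python3 -c "
from look import *
th();th('top')"
```

```text
th 4.62435143159065 r 55.900171534559085 s 51.544848963378506 [-9.4 -5.8 -5.1] 20.548602215052906 [-89.5  -0.   93.3]
[4.77 4.91 5.06 5.2 ]
[[-0.5, 7.2, -0.1], [-0.2, 14.3, 0.5], [0.9, 21.3, 1.7], [2.8, 28.0, 3.5]]
crank 0.72 0.55 4.5
pusher 0.78 125.0 15.6 th 10.416666666666666
pusher 0.58 126.0 17.8 th 10.333333333333334
```

>>> {"op": "play_rows", "data": {
  "steps": [
    [-0.7, 1, 7, 1, 0],
    [-0.7, 2, 14.5, 2, 0],
    [-0.7, 3.5, 21.5, 3.5, 0],
    [-0.7, 4, 23, 4, 0],
    [-0.7, 4, 23, 4, 0]
  ]
}}

```text
time: 36.25
ee_pos: [520.6, -213.4, 153.1]
orientation: [-88.9, -0.1, 93.2]
ft_force: [-11.4, -2.1, -3.8]
grip_width: 20.5
```

```bash
python3 nxt.py 5.38 2
cat > core.py <<'E'
from crank import *
def run(show=None):
    st=state();im=camera("wrist");c=cam("wrist",st)
    # rectified table view, 2 px/mm, feeder x -60..60 (cols), y 170..-60 (rows)
    X,Y=np.meshgrid(np.arange(-60,60,.5),np.arange(170,-60,-.5))
    def rect(z):
        q=px(c,F(P0,np.c_[X.ravel(),Y.ravel(),0*X.ravel()+z])).astype(np.float32).reshape(X.shape+(2,))
        return cv2.remap(im,q,None,cv2.INTER_LINEAR)
    return st,im,c,rect
E
python3 - <<'E'
from core import *
st,im,c,rect=run();np.save("w9.npy",im)
print(px(c,F(P0,[[0,0,0],[0,0,82],[0,44,58],[0,88,58],[0,110,50]])).round())
for z in(0,82):
    g=cv2.cvtColor(rect(z),cv2.COLOR_BGR2GRAY);print(z,[int(v) for v in g[:,116:124].mean(1)[::8]])
E
```

```text
th 5.02766857082355 r 55.74574648849267 s 51.62595935475884 [-11.4  -2.1  -3.8] 20.54616466586022 [-88.9  -0.1  93.2]
[5.2  5.38]
[[2.2, 8.2, 2.1], [5.6, 15.8, 5.1]]
[[385. 302.]
 [427. 362.]
 [460. 340.]
 [507. 340.]
 [523. 333.]]
0 [0, 0, 0, 0, 0, 0, 0, 7, 57, 55, 55, 54, 54, 54, 55, 54, 55, 55, 54, 55, 54, 54, 56, 59, 59, 59, 59, 58, 58, 57, 56, 54, 54, 46, 33, 28, 27, 27, 27, 26, 27, 27, 26, 25, 26, 26, 26, 26, 25, 26, 24, 25, 23, 25, 26, 23, 24, 22]
82 [0, 0, 0, 0, 0, 0, 0, 0, 0, 0, 0, 0, 0, 0, 0, 0, 0, 0, 0, 0, 0, 0, 0, 0, 0, 13, 13, 12, 15, 14, 12, 14, 11, 11, 13, 18, 24, 26, 26, 23, 11, 14, 13, 11, 11, 12, 11, 11, 10, 12, 11, 12, 10, 11, 12, 35, 97, 18]
```

>>> {"op": "play_rows", "data": {
  "steps": [
    [-0.7, 1.5, 5, 1.5, 0],
    [-0.7, 3.5, 10, 3, 0],
    [-0.7, 3.5, 10.5, 3, 0],
    [-0.7, 3.5, 10.5, 3, 0],
    [-0.7, 3.5, 10.5, 3, 0]
  ]
}}

```text
time: 36.8
ee_pos: [523.0, -204.2, 155.4]
orientation: [-88.8, -0.0, 93.1]
ft_force: [-2.2, -4.2, -2.1]
grip_width: 20.9
```

```bash
cat > y.py <<'E'
from crank import *
st=state();e=st["ee_pos"];a=np.radians(3.4);y=-(e[0]-P0[0])*np.sin(a)+(e[1]-P0[1])*np.cos(a)
t=2*np.pi-np.arccos((y+160)/50);print(e,st["ft_force"].round(1),"y",y,"th",t,"pusher",250-12*(t+2*np.pi))
E
python3 y.py
```

```text
[ 523.00306061 -204.2435838   155.43204097] [-2.2 -4.2 -2.1] y -133.73605217502023 th 5.265431885726554 pusher 111.41659368512632
```

>>> {"op": "play_rows", "data": {
  "steps": [
    [0.3, 0, 0, 0, 0],
    [0.3, 0, 0, 0, 0],
    [0.3, 0, 0, 0, 0],
    [0.3, -5, 0, 40, 0],
    [0.3, -20, 10, 80, 0],
    [0.6, -40, 50, 95, 0],
    [0.6, -48, 95, 95, 0],
    [0.6, -48, 130, 95, 0],
    [0.6, -48, 151, 95, 0],
    [0.6, -48, 151, 95, 0],
    [0.6, -48, 151, 95, 0],
    [0.6, -48, 151, 95, 0]
  ]
}}

```text
time: 38.0
ee_pos: [475.1, -54.0, 250.4]
orientation: [-88.8, 0.0, 93.1]
ft_force: [0.5, -0.6, -0.7]
grip_width: 68.1
```

Run:
```python
from core import *
st,im,c,rect=run();np.save("w10.npy",im);print(st["ee_pos"],st["orientation"],st["joint_vel"].round(1))
g=cv2.cvtColor(im,cv2.COLOR_BGR2GRAY)
s=2.4
def circ(big,x,y,z,r,col):
    t=np.linspace(0,6.28,60);q=px(c,F(P0,np.c_[x+r*np.cos(t),y+r*np.sin(t),z+0*t]))
    cv2.polylines(big,[((q-o)*s).astype(int).reshape(-1,1,2)],True,col,1)
q=px(c,F(P0,[[0,0,0],[0,0,82],[0,110,50],[-60,-50,0],[40,130,0]]));print(q.round())
o=np.array([max(0,q[0,0]-110),max(0,q[0,1]-90)])//1
crop=im[int(o[1]):int(o[1])+230,int(o[0]):int(o[0])+330]
big=cv2.resize(crop,None,fx=s,fy=s,interpolation=cv2.INTER_CUBIC)
circ(big,0,0,0,32,(0,255,0));circ(big,0,0,82,22,(0,255,255));circ(big,0,44,58,22,(255,255,0));circ(big,0,88,58,22,(255,255,0))
cv2.imwrite("pics/f.png",big);print(big.shape)
for r in cut_out("tall_core","wrist")[:2]:
    ys,xs=np.where(r["pixels"]);print(r["score"],r["uv"],xs.min(),xs.max(),ys.min(),ys.max())
```

```text
[475.05726522 -53.9537086  250.44921173] [-8.87938959e+01  5.21395637e-04  9.30696282e+01] [-0.6  0.2 -0.   0.   0.1  0.2]
[[244. 283.]
 [241. 321.]
 [327. 304.]
 [208. 246.]
 [331. 306.]]
(458, 792, 3)
0.81 [246.6, 303.5] 224 260 274 330
```

View pics/f.png

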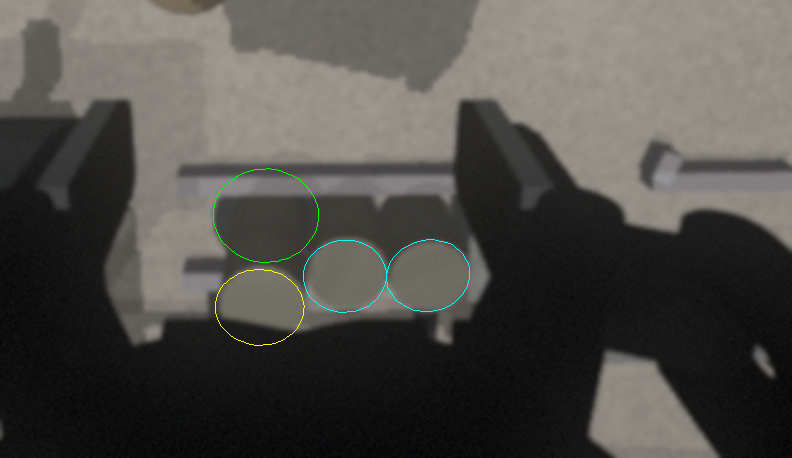

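Run:
```python
from core import *
im=np.load("w10.npy");st=state();c=cam("wrist",st);g=cv2.GaussianBlur(cv2.cvtColor(im,cv2.COLOR_BGR2GRAY),(1,3),0).astype(float)
def pr(name,P,h=14):
    u,v=px(c,F(P0,[P]))[0];r=int(round(v));a=int(round(u));row=g[r-1:r+2,a-h:a+h].mean(0);d=np.diff(row);k=np.abs(d).argmax()
    print(name,"pred",u.round(1),v.round(1),row.astype(int).tolist(),"edge",a-h+k+.5)
pr("tallL",[0,-22,82]);pr("tallL-",[-6,-21.2,82])
pr("plateL",[0,-32,0]);pr("plateL+",[10,-30.4,0]);pr("plateL-",[-8,-31,0])
pr("railend",[-32,-50,16]);pr("far railend",[32,-50,16])
pr("s1L",[0,22,58]);pr("s12",[-8,45.5+20.5-22+22,58]);pr("s2R",[0,110,58]);pr("s1L-",[-6,22.8,58])
k=np.abs(px(c,F(P0,[[0,0,82]]))-px(c,F(P0,[[0,10,82]])))/10;print(k)
```

```text
tallL pred 222.9 321.7 [109, 107, 107, 103, 103, 105, 107, 107, 107, 102, 88, 67, 56, 55, 62, 77, 95, 106, 109, 109, 110, 110, 110, 110, 110, 111, 110, 111] edge 219.5
tallL- pred 223.4 317.3 [136, 135, 136, 135, 134, 132, 131, 132, 131, 122, 100, 74, 63, 62, 69, 85, 102, 109, 111, 111, 111, 111, 111, 110, 111, 111, 111, 111] edge 219.5
plateL pred 222.0 283.5 [138, 138, 139, 142, 143, 143, 143, 144, 143, 143, 143, 143, 139, 124, 92, 68, 65, 65, 65, 65, 63, 61, 60, 61, 61, 61, 61, 63] edge 221.5
plateL+ pred 223.4 289.6 [141, 142, 140, 138, 138, 139, 140, 140, 139, 138, 137, 138, 133, 119, 95, 74, 64, 62, 62, 61, 60, 61, 61, 60, 60, 60, 60, 61] edge 222.5
plateL- pred 222.5 278.6 [126, 126, 127, 130, 130, 131, 131, 133, 134, 135, 138, 136, 128, 107, 82, 69, 66, 65, 65, 64, 64, 62, 60, 61, 60, 61, 61, 63] edge 222.5
railend pred 206.9 269.4 [128, 129, 130, 130, 130, 129, 130, 129, 128, 128, 130, 130, 130, 127, 124, 122, 122, 121, 121, 122, 122, 122, 127, 134, 136, 137, 136, 136] edge 215.5
far railend pred 209.1 309.5 [139, 139, 138, 139, 140, 142, 142, 144, 143, 142, 140, 140, 140, 139, 135, 133, 132, 133, 132, 133, 134, 134, 134, 133, 133, 134, 134, 133] edge 208.5
s1L pred 259.6 308.6 [116, 115, 115, 116, 114, 113, 112, 108, 101, 89, 77, 66, 63, 69, 87, 100, 106, 106, 106, 106, 104, 105, 105, 105, 106, 105, 106, 107] edge 259.5
s12 pred 294.5 302.9 [110, 110, 110, 109, 110, 110, 109, 109, 108, 108, 109, 108, 106, 98, 83, 73, 81, 96, 103, 105, 106, 105, 105, 105, 105, 105, 106, 104] edge 293.5
s2R pred 329.0 308.2 [107, 107, 107, 107, 107, 107, 107, 107, 107, 107, 107, 107, 107, 111, 115, 117, 119, 121, 123, 120, 106, 81, 50, 28, 23, 22, 22, 21] edge 336.5
s1L- pred 260.2 304.5 [105, 102, 97, 91, 85, 79, 72, 66, 60, 59, 57, 56, 57, 63, 74, 87, 97, 102, 105, 107, 107, 107, 106, 105, 105, 106, 106, 106] edge 260.5
[[0.84062914 0.0046158 ]]
```

>>> {"op": "play_rows", "data": {
  "steps": [
    [0.6, 0, -45, 0, 0],
    [0.6, 10, -90, 0, 0],
    [0.6, 28, -130, 0, 0],
    [0.6, 48, -150, -15, 0],
    [0.6, 48, -150, -50, 0],
    [0.6, 48, -150, -80, 0],
    [0.6, 48, -150, -95, 0],
    [0.6, 48, -150, -95, 0],
    [0.2, 48, -150, -95, 0],
    [-0.4, 48, -150, -95, 0],
    [-0.7, 48, -150, -95, 0],
    [-0.7, 48, -150, -95, 0]
  ]
}}

```text
time: 39.3
ee_pos: [523.7, -204.4, 157.3]
orientation: [-88.9, 0.1, 93.0]
ft_force: [0.1, 0.3, 3.6]
grip_width: 20.9
```

>>> {"op": "play_rows", "data": {
  "steps": [
    [-0.7, 0, 0, 0, 0],
    [-0.7, 0, 0, 0, 0],
    [-0.7, 0, 0, 0, 0]
  ]
}}

```text
time: 39.6
ee_pos: [523.7, -204.4, 157.5]
orientation: [-88.9, 0.1, 93.0]
ft_force: [-1.1, -1.1, 1.3]
grip_width: 21.1
```

```bash
python3 y.py
```

```text
[ 523.71807243 -204.39516312  157.46229967] [-1.1 -1.1  1.3] y -133.92976944890333 th 5.260885179201603 pusher 111.47115416342572
```

>>> {"op": "play_rows", "data": {
  "steps": [
    [-0.7, 1.5, 3, 1, 0],
    [-0.7, 3, 6, 2.5, 0],
    [-0.7, 3, 6.5, 2.5, 0],
    [-0.7, 3, 6.5, 2.5, 0],
    [-0.7, 3, 6.5, 2.5, 0]
  ]
}}

```text
time: 40.1
ee_pos: [526.0, -199.4, 159.5]
orientation: [-88.8, 0.2, 92.9]
ft_force: [-1.9, -6.5, -1.6]
grip_width: 20.7
```

```bash
python3 y.py
```

```text
[ 525.97183775 -199.41090257  159.45989399] [-1.9 -6.5 -1.6] y -129.08794470706263 th 5.378891897201346 pusher 110.05507354742883
```

>>> {"op": "play_rows", "data": {
  "steps": [
    [0.3, 0, 0, 0, 0],
    [0.3, 0, 0, 0, 0],
    [0.3, 0, 0, 0, 0],
    [0.3, -5, 0, 40, 0],
    [0.3, -20, 10, 80, 0],
    [0.6, -40, 50, 91, 0],
    [0.6, -51, 95, 91, 0],
    [0.6, -51, 130, 91, 0],
    [0.6, -51, 146, 91, 0],
    [0.6, -51, 146, 91, 0],
    [0.6, -51, 146, 91, 0],
    [0.6, -51, 146, 91, 0]
  ]
}}

```text
time: 41.3
ee_pos: [475.0, -54.1, 250.4]
orientation: [-88.8, 0.2, 92.9]
ft_force: [-0.1, -0.7, 0.0]
grip_width: 67.9
```

Run:
```python
from core import *
st=state();im=camera("wrist");c=cam("wrist",st);print(st["ee_pos"],st["ft_force"].round(1))
g=cv2.cvtColor(im,cv2.COLOR_BGR2GRAY).astype(float)
x0=np.arange(-8,9)
def edge(name,P,sgn,z,sc):
    out=[]
    for p in P:
        u,v=px(c,F(P0,[list(p)+[z]]))[0]
        cols=u+np.arange(-9,9.1,.25)
        row=cv2.remap(g.astype(np.float32),cols.astype(np.float32)[None],np.full((1,len(cols)),v,np.float32),cv2.INTER_LINEAR)[0]
        d=np.gradient(cv2.GaussianBlur(row[None],(5,1),0)[0])*sgn;k=d.argmax()
        out.append(round((cols[k]-u)/sc,1))
    print(name,out)
R=lambda r,cx,cy,xs:[(cx+x,cy-np.sqrt(r*r-x*x)) for x in xs]
edge("plate left",R(32,0,0,[-10,-5,0,5,10]),-1,0,.69)
edge("tall left",R(22,0,0,[-10,-8,-6,-4,-2,0]),1,82,.84)
edge("s1 left",R(22,0,44,[-8,-6,-4,-2,0]),1,58,.78)
edge("s2 left",R(22,0,88,[-8,-6,-4,-2]),1,58,.78)
```

```text
[475.03481101 -54.1101168  250.39783845] [-0.1 -0.7  0. ]
plate left [np.float64(0.7), np.float64(0.4), np.float64(-0.7), np.float64(-1.1), np.float64(-1.1)]
tall left [np.float64(-0.3), np.float64(-0.6), np.float64(0.0), np.float64(0.3), np.float64(0.3), np.float64(0.6)]
s1 left [np.float64(-0.6), np.float64(-0.6), np.float64(0.6), np.float64(0.0), np.float64(-0.3)]
s2 left [np.float64(0.0), np.float64(0.6), np.float64(0.3), np.float64(0.3)]
```

Run:
```python
from core import *
st=state();im=camera("wrist");c=cam("wrist",st)
g=cv2.cvtColor(im,cv2.COLOR_BGR2GRAY).astype(np.float32)
for nm,cy,z in(("tall",0,82),("s1",44,58),("s2",88,58)):
    out=[]
    for y in(-8,-4,0,4,8):
        P=[-np.sqrt(22**2-y*y),cy+y,z];u,v=px(c,F(P0,[P]))[0];r=v+np.arange(-8,8.1,.25)
        s=abs(px(c,F(P0,[[P[0]+10,P[1],z]]))[0,1]-v)/10
        col=cv2.remap(g,np.full((len(r),1),u,np.float32),r.astype(np.float32)[:,None],cv2.INTER_LINEAR)[:,0]
        d=np.gradient(cv2.GaussianBlur(col[None],(5,1),0)[0]);out.append(round(float((r[d.argmax()]-v)/s),1))
    print(nm,"x offset",out)
camera("top");ct=cam("top")
for n_,z in(("hammerstone",22),("stone_block",40)):
    for r in cut_out(n_,"top")[:1]:print(n_,r["uv"])
```

```text
tall x offset [-2.7, -3.1, -2.7, -2.7, -2.7]
s1 x offset [-2.5, -2.9, -2.5, -2.9, -2.2]
s2 x offset [-0.7, -0.7, -0.4, 0.4, 0.7]
hammerstone [258.2, 229.9]
stone_block [125.2, 215.3]
```

```bash
python3 -c "
from rig import *
print(close_job())"
```

```text
the job is handed in; nothing more can be done
None
```

The job is done and handed in at about 41 s. All three cores are in single file between the rails with the tall one leading, and it stands on the plate.

- **Cores:** I gripped each core lightly and slid it upright through the gap, the tall one first, without lifting any of them.
- **Crank:** I wound it about 11 rad. The gripper can't tilt, so I pushed the handle with one open finger over the top arc under the lamp and gripped it over the lower arc. I then let go, measured, and added a last 0.12 rad.

**Last checks, robot clear of everything:**
- **Row closed up:** the core edges sit within about 0.6 mm of a closed-up row along the track, and the crank angle puts the pusher at about y = 110 mm, as wanted.
- **Tall core along the track:** within about 0.5 mm of the plate centre.
- **Tall core across the channel:** it reads about 2.7 mm towards the robot, which is within the 4 mm of side play. I did not correct it.

**Disagreements:**
- The detector read the pusher about 10 mm too far back and misread the crank while it was partly hidden, so I used the handle's position instead.
- I checked the hammerstone and stone block only roughly in the top picture; they sit within a few pixels of where they started. I did not check the other bystanders again, but the arm did not go near them.

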